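# Prop the spring lid open with the wedge and take out the red colour bottle

## Task

Pick up the wooden wedge, slip its thin end under the orange lip on the right of the colour box's spring-closing lid, lift the lid with it, and lay the wedge flat in the channel beside the hinge so that the lid stays open by itself. Then take the red bottle out of the box and stand it upright on the weighing plate of the kitchen scale. Leave the lid propped open and the yellow bottle standing in the box, and do not knock over or shove the spray bottle or the mug.

Things in the scene. Friction and masses are not known exactly. Their poses are not given: they have to be found in the camera images.
- channel (a point): Middle of the floor of the prop channel on the box's right side, 64 mm above the table; axes: x front to hinge side, y to the box's left, z up. The channel runs along y from +67 mm (closed by the box wall) to -67 mm (open), 46 mm wide between two dark ribs 16 mm high, 8 mm thick, on a block 66 mm wide down to the table. The lip covers its +y end: the lip's outer edge is at y = +35 mm here.
- box: Fixed plywood colour box, open on top under the lid; origin on the table under it, axes as channel, which lies at (62, -177, 64) mm. Outer faces at x -85 and +85, y -110 and +140 mm; rim 80 mm high, walls 6 mm, inner floor 8 mm above the table. The two bottles stand inside in the half nearer the front (-x), one left, one right.
- box_floor (a point): Centre of the box's inner floor (158 mm in x, 238 mm in y), 8 mm above the table, axes as box.
- lid_hinge (a point): Right end of the lid's hinge axis at the box's far rim, 82 mm above the table, at the lip's outer edge; axes as box. The axis runs along y. Seen from channel it is 23 mm in +x, 18 mm up.
- lid_lip (a point): Outer edge of the lid's orange lip, underside, 120 mm from the hinge axis; moves with the lid. The lip overhangs the box's right wall by 32 mm along the lid's whole 175 mm depth; below it all is free down to the table except the channel block, from the hinge to 56 mm before it. The lid is a clear framed panel 175 x 284 mm, 6 mm thick, flat underneath; shut, its underside is 82 mm above the table.
- lid (a joint): Lid angle in rad: 0 shut, grows as the front edge rises, stop at 1.5. Spring and weight (100 g) always close it: about 0.7 N at its front edge when shut, 0.06 N m at 1.3 rad. With the wedge flat in the channel, thin end under the lip, the lid rests on the wedge's upper edge at about 1.3, its front edge 250 mm above the table; open means above 1.0.
- wedge_center (a point): Middle of the loose dark wooden wedge, 23 mm above its flat underside. 120 mm long along its y, 40 mm wide along its x, upright sides; 36 mm high at the thin end (+y) rising evenly to 56 mm at the thick end (-y). Starts flat on the table, thin end roughly to the room's +y. Gripped across its width 26 mm to -y of here (50 mm high there), the hand stays right of the lid and above the ribs.
- wedge: The same wedge, about 0.28 kg; origin at the centre of its underside. It lies right with its y along the channel's y, thin end towards the box and under the lip by 10 to 28 mm; its middle is then near the channel's middle.
- red_bottle_center (a point): Middle (half-way up) of the loose red colour bottle with white cap: 68 mm high, round, body 25 mm up to 43 mm height, cap 18 mm, 40 g. Stands upright in the box at the left or right place, about 80 mm from the yellow one.
- red_bottle: The same red bottle; origin at its foot.
- yellow_bottle_center (a point): Middle (half-way up) of the yellow bottle, same shape, in the other place; it stays upright in the box.
- weigh_plate (a point): Centre of the top of the kitchen scale's square plate, 122 x 122 mm, 28 mm above the table (the scale stands on a thin mat). The scale (190 x 132 mm) is fixed; its display part is on the -x side.
- spray_center (a point): Spray bottle standing at the back left, between box and scale, 82 x 71 x 199 mm, loose; point on it 90 mm above its foot.
- mug_center (a point): White mug at the back right, 92 x 127 x 95 mm, loose; point half-way up.
There are look-alikes about, which are no part of the job. Of the things shaped like the wedge, the dark wooden one is meant.

How it is judged:
By the outcome, as a careful person would: the job done as asked, in the order asked, and still so for the second after the job is handed in, with the robot touching nothing.
It also fails if it takes over 59 s, if anything falls off the work surface, if the arm or the gripper's body presses on something with over 40 N, if the wrist force passes 120 N, or if a joint passes its speed limit or range.

## Robot

A 7-joint arm with a two-finger parallel gripper is mounted at the origin on a cart in front of the work surface, level with it; the furniture and walls round the work are solid. World frame = base frame: x ahead of the robot, y to its left, z up, the work surface at z = 0. Lengths are in m, angles in rad, forces in N, time in s.
With the tool pointing down it reaches from about 0.4 to 0.85 m from the base axis. Payload 4.4 kg.
Tool frame: the origin (TCP) lies at the very end of the fingers, on their centre line; the grasp point (between the pads) lies 19 mm behind it (env.hold_point_z is the x of the grasp point in the tool frame, in m); x points along the fingers, y is the direction in which the jaws open and shut, and the axes are right-handed (so a half turn about x gives the same grasp; the last joint's range is limited). The gripper opens to 94 mm and grips with 3 to 60 N. Pads are 16 mm wide; open, the fingers measure 119 mm over their backs; the gripper's body (75 mm by 177 mm) begins 78 mm behind the grasp point.
Start: joints at [-1.319, 0.628, 0.038, 1.517, -0.027, 0.996, -0.02], TCP at [0.203, 0.617, 0.205] pointing down, gripper open.
Joint ranges: [-3.06, 3.06], [-0.37, 2.12], [-1.25, 1.32], [0.18, 2.47], [-1.1, 4.24], [0.23, 1.98], [-2.94, 2.94]. Speed limits (rad/s): [2.57, 2.57, 3.14, 3.14, 3.14, 3.14, 3.14].

## Interface

Orientations are given as a unit quaternion [w, x, y, z].
In Python, from workcell import status, eyes, job, env gives the robot as it stands.
- The arm moves only by the tool carry_out, never from a script. Its argument "motion" is a list of rows, each a list of 7 numbers: the turn, a rotation vector about the tool's x, y, z in degrees, then the shift along the tool's x, y, z in cm, then the opening, from 0 (shut) to 1 (fully open). In form: [[ax, ay, az, tx, ty, tz, claw], ...]. A call has exactly 8 rows; each row shifts and turns the commanded pose from where the row before left it, along the tool's axes as they then stand; what a row does not reach is not made up. A row lasts 1/10 s, in which the tool goes at most 50 mm and 8.59 degrees, less where a joint would pass 70% of its speed; a pose out of reach is approached as far as the arm can. A call with a gripper value outside its range is refused whole. The fingers move at their own pace and stop on an object; the grip force is fixed at half the most. Time passes only in rows, so rows that do not move let the fingers close, or fill a call up. It gives the time, the measured TCP pose, the force and the opening at its end, in the units of the state.
- status.get_state(): the state, without advancing time (a new reading comes with each control period).
- eyes.camera(name): name is "scene" or "top" or "wrist"; returns (picture, depth): 420x560x3 uint8, red, green, blue; 420x560 float32, m along the optical axis (not along the pixel's ray), 0 where there is no reading.
- eyes.calibration(name): a dict with "fx", "fy", "cx", "cy" (pixels), "k1" (the pictures are not rectified: a ray, as slopes to the right and down, at radius r is drawn at 1 + k1 r^2 times it, then the intrinsics apply), "R" (3x3) and "t" (3): a world point X has camera coordinates R X + t; the wrist camera has in their place "T_tool_cam" (4x4, takes a point from camera to tool coordinates, whose origin is the TCP and whose axes are the tool frame's). Camera axes: x right, y down, z forward; pixel columns grow to the right and rows downward; lengths in m; the calibration is good to about 2 mm. A picture is of the moment at which its call begins: read the wrist's pose just before it. calibration takes no time and is no camera call.
- job.finish_job(): hands the job in, once; it reports no verdict.
The state is a dict: "t": time; "joints": joint angles; "dq": joint speeds; "effort": joint torques, N m; "tool_pos": TCP position; "eef_rot": TCP orientation; "ft_force": force on the tool from outside, world axes, zero at the start; "ft_torque": the same for the moment, N m; "width": finger opening in m.
Only numpy, scipy, OpenCV 4.12 (cv2) and the standard library are available. Lean on these libraries where they do the work, as an engineer would, in place of code of your own. Each camera call takes 0.05 s, during which the arm holds its last target.

## Working session

There is one attempt and no reset: what is moved stays moved. The work goes in short steps, Python scripts to look and compute and a tool call to move; the robot and the scene stay as the last step left them, time stands still between calls to the robot, and variables do not carry over. Pictures are saved under pics/ and viewed, and the job is handed in when it is done.

Besides the shell and the picture viewer there is one more tool, called after "Request:" as name([rows], argument=value, ...), one row to a line, values as JSON. carry_out: Moves the arm, as the interface text tells. Its arguments: {"type":"object","properties":{"motion":{"type":"array"}},"required":["motion"]}

```bash
ls; mkdir -p pics
cat > h.py <<'E'
import numpy as np,cv2
from workcell import status,eyes,job,env
def snap(n,f):
    s=status.get_state(); p,d=eyes.camera(n); cv2.imwrite(f'pics/{f}.png',p[:,:,::-1]); np.savez(f'pics/{f}.npz',p=p,d=d,tp=s['tool_pos'],tr=s['eef_rot']); return p,d
E
python3 - <<'E'
from h import *
s=status.get_state()
for k,v in s.items(): print(k,np.round(v,3))
print(env.hold_point_z)
for n in ['scene','top','wrist']:
    snap(n,n+'0'); print(n,eyes.calibration(n))
E
```

```text
pics
t 0.0
joints [-1.319  0.629  0.038  1.518 -0.027  0.996 -0.02 ]
dq [-0.     0.001 -0.002  0.001 -0.     0.001  0.001]
effort [-0.0000e+00 -5.4972e+01  1.1430e+00 -1.8663e+01 -5.2000e-02  2.4000e-02
  0.0000e+00]
tool_pos [0.203 0.617 0.205]
eef_rot [ 0.698  0.111  0.698 -0.113]
ft_force [ 0.448 -0.197  0.605]
ft_torque [0.01  0.036 0.014]
width 0.094
-0.0188
scene {'fx': 514.6825255789862, 'fy': 514.6825255789862, 'cx': 271.0475382104559, 'cy': 212.88625995425113, 'k1': -0.1268729866845085, 'R': array([[ 0.910653  , -0.41278184,  0.01795144],
       [-0.31073356, -0.71286236, -0.62870653],
       [ 0.27231555,  0.56695538, -0.77743543]]), 't': array([-0.50255122,  0.2913793 ,  1.45880006])}
top {'fx': 394.3470754671942, 'fy': 394.3470754671942, 'cx': 273.6003305696911, 'cy': 207.3132043901482, 'k1': 0.01517924666675622, 'R': array([[-0.01895446, -0.99927239, -0.03309716],
       [-0.99178169,  0.02298105, -0.12586086],
       [ 0.12652989,  0.03043954, -0.99149565]]), 't': array([0.10065424, 0.5684905 , 1.081311  ])}
wrist {'fx': 356.4879910219238, 'fy': 356.4879910219238, 'cx': 278.2298462777737, 'cy': 207.42881434440886, 'k1': -0.029779305364028924, 'T_tool_cam': array([[ 8.95110165e-04, -2.68669993e-01,  9.63231869e-01,
        -1.78923407e-01],
       [ 9.99999003e-01,  1.29275469e-03, -5.68694721e-04,
        -2.78150811e-04],
       [-1.09243131e-03,  9.63231418e-01,  2.68670882e-01,
        -7.77868539e-02],
       [ 0.00000000e+00,  0.00000000e+00,  0.00000000e+00,
         1.00000000e+00]])}
```

View pics/scene0.png

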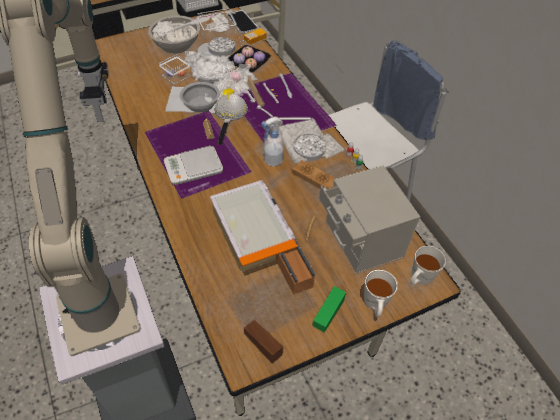

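View pics/top0.png

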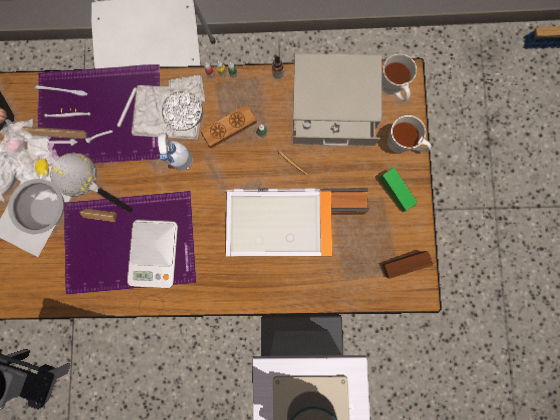

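View pics/wrist0.png

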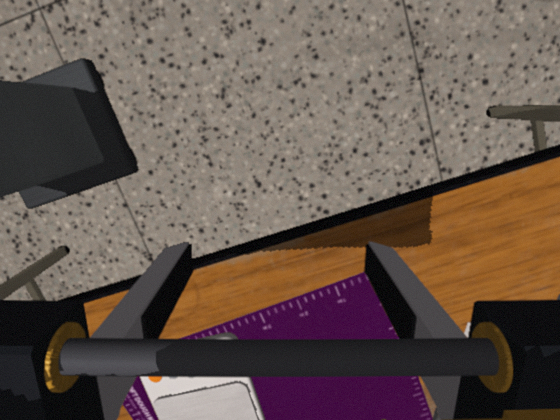

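Top view: the dark brown wedge is at (407,263). Look-alikes are the green wedge (398,189) and the brown channel block (350,202). I choose the dark one. Next: a close crop and measurements.

```bash
cat >> h.py <<'E'
from scipy.spatial.transform import Rotation as Ro
def camRt(n,npz=None):
    c=eyes.calibration(n)
    if n!='wrist': return c,np.array(c['R']),np.array(c['t'])
    q=npz['tr']; Rt=Ro.from_quat([q[1],q[2],q[3],q[0]]).as_matrix()
    T=np.eye(4);T[:3,:3]=Rt;T[:3,3]=npz['tp']
    W=np.linalg.inv(T@c['T_tool_cam']); return c,W[:3,:3],W[:3,3]
def rays(n,uv,npz=None):
    c,R,t=camRt(n,npz); K=np.array([[c['fx'],0,c['cx']],[0,c['fy'],c['cy']],[0,0,1.]])
    x=cv2.undistortPoints(np.array(uv,float).reshape(-1,1,2),K,np.array([c['k1'],0,0,0,0.])).reshape(-1,2)
    d=np.c_[x,np.ones(len(x))]@R; return -R.T@t,d
def onz(n,uv,z,npz=None):
    o,d=rays(n,uv,npz); s=(z-o[2])/d[:,2]; return o+d*s[:,None]
def proj(n,X,npz=None):
    c,R,t=camRt(n,npz); K=np.array([[c['fx'],0,c['cx']],[0,c['fy'],c['cy']],[0,0,1.]])
    return cv2.projectPoints(np.array(X,float).reshape(-1,1,3),cv2.Rodrigues(R)[0],t,K,np.array([c['k1'],0,0,0,0.]))[0].reshape(-1,2)
def cloud(n,npz):
    d=npz['d'];v,u=np.mgrid[0:420,0:560]
    o,r=rays(n,np.c_[u.ravel(),v.ravel()],npz)
    return (o+r*d.ravel()[:,None]).reshape(420,560,3)
E
python3 - <<'E'
from h import *
z=np.load('pics/top0.npz');p=z['p']
a=cv2.resize(p[170:290,210:440],None,fx=3.4,fy=3.4,interpolation=cv2.INTER_CUBIC);cv2.imwrite('pics/topcrop0.png',a[:,:,::-1])
z2=np.load('pics/scene0.npz');a=cv2.resize(z2['p'][160:370,190:400],None,fx=2.8,fy=2.8,interpolation=cv2.INTER_CUBIC);cv2.imwrite('pics/scenecrop0.png',a[:,:,::-1])
C=cloud('top',z);D=cloud('scene',z2)
for uv in [(407,263),(350,202),(155,243),(326,225),(280,222)]: print(uv,np.round(C[uv[1],uv[0]],3))
for uv in [(263,340),(298,268),(205,162)]: print(uv,np.round(D[uv[1],uv[0]],3))
E
```

```text
(407, 263) [ 0.408 -0.273  0.047]
(350, 202) [ 0.577 -0.123  0.062]
(155, 243) [0.477 0.429 0.03 ]
(326, 225) [ 0.513 -0.052  0.089]
(280, 222) [0.524 0.071 0.089]
(263, 340) [ 0.399 -0.284  0.045]
(298, 268) [ 0.582 -0.123  0.059]
(205, 162) [0.487 0.423 0.029]
```

View pics/topcrop0.png

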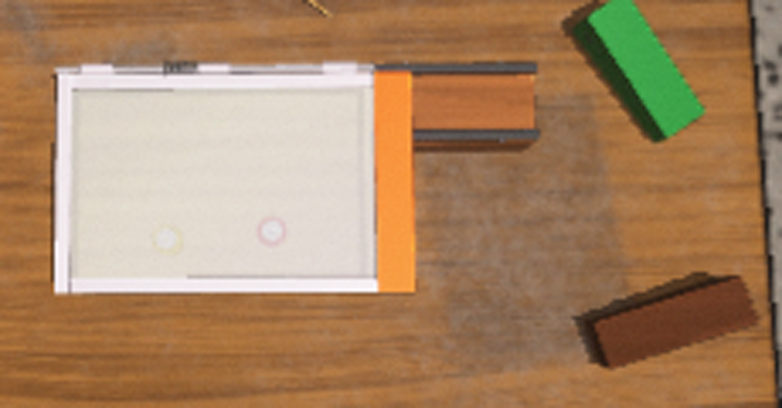

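View pics/scenecrop0.png

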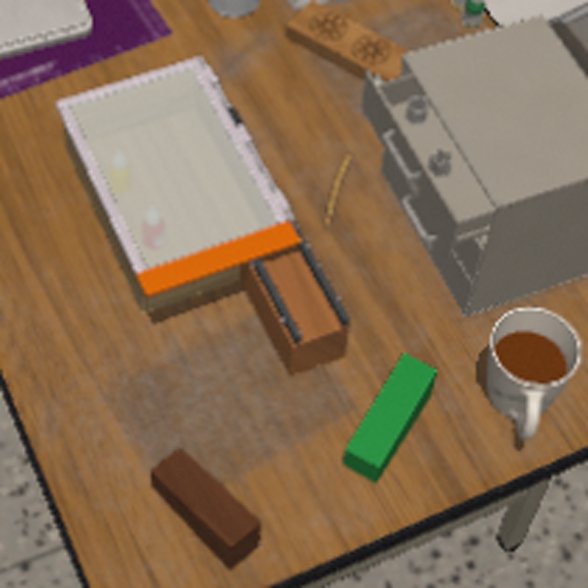

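The crop confirms the dark wedge lies with one end to the upper right. Red bottle: right place (crop 271,231); yellow: left (166,238). Next I fit the poses.

Run:
```python
from h import *
for n in ['top','scene']:
    z=np.load(f'pics/{n}0.npz');p=z['p'];C=cloud(n,z)
    hsv=cv2.cvtColor(p,cv2.COLOR_RGB2HSV)
    # orange lip
    m=((hsv[...,0]<16)&(hsv[...,1]>190)&(hsv[...,2]>200)).astype(np.uint8)
    k,l,st,_=cv2.connectedComponentsWithStats(m);i=1+np.argmax(st[1:,4]);ys,xs=np.where(l==i)
    P=onz(n,np.c_[xs,ys],0.088);r=cv2.minAreaRect((P[:,:2]*1000).astype(np.float32));print(n,'lip',r,np.round(cv2.boxPoints(r)), 'depthz',np.median(C[ys,xs,2]))
    # wedge points by height in region
    X,Y,Z=C[...,0],C[...,1],C[...,2]
    w=(X>.3)&(X<.47)&(Y<-.17)&(Y>-.42)&(Z>.03)&(z['d']>0)
    Q=C[w]; A=np.c_[Q[:,:2],np.ones(len(Q))]
    r=cv2.minAreaRect((Q[:,:2]*1000).astype(np.float32));co=np.linalg.lstsq(A,Q[:,2],rcond=None)[0]
    print(n,'wedge',len(Q),r,np.round(cv2.boxPoints(r)),co[:2], 'zmin/max',np.percentile(Q[:,2],[5,95]))
    # block
    w=(X>.5)&(X<.68)&(Y<-.085)&(Y>-.26)&(Z>.05)&(z['d']>0);Q=C[w]
    r=cv2.minAreaRect((Q[:,:2]*1000).astype(np.float32));print(n,'block',r,np.round(cv2.boxPoints(r)))
    w=(X>.3)&(X<.68)&(Y<.3)&(Y>-.08)&(Z>.075)&(z['d']>0);Q=C[w]
    r=cv2.minAreaRect((Q[:,:2]*1000).astype(np.float32));print(n,'lid',r,np.round(cv2.boxPoints(r)))
```

```text
top lip ((561.9663696289062, -52.92090606689453), (24.245323181152344, 86.99038696289062), 88.05126953125) [[518. -64.]
 [605. -67.]
 [606. -42.]
 [519. -39.]] depthz 0.08796572955217141
top wedge 722 ((404.3035888671875, -275.95367431640625), (40.97793197631836, 123.40750122070312), 16.809032440185547) [[ 367. -223.]
 [ 403. -341.]
 [ 442. -329.]
 [ 406. -211.]] [ 0.01898617 -0.16981693] zmin/max [0.03572631 0.05641106]
top block ((598.2000732421875, -174.51480102539062), (86.80950927734375, 199.66830444335938), 20.67998504638672) [[ 522.  -96.]
 [ 593. -283.]
 [ 674. -253.]
 [ 604.  -66.]]
top lid ((526.0059814453125, 69.1513671875), (296.5206604003906, 183.62603759765625), 89.48290252685547) [[433. -78.]
 [616. -80.]
 [619. 217.]
 [436. 218.]]
scene lip ((516.909423828125, -52.08658981323242), (25.979955673217773, 170.259765625), 89.30709838867188) [[432. -64.]
 [602. -66.]
 [602. -40.]
 [432. -38.]] depthz 0.08703973074386329
scene wedge 650 ((403.3653869628906, -275.9465637207031), (44.13131332397461, 120.8324203491211), 16.572298049926758) [[ 365. -224.]
 [ 399. -340.]
 [ 442. -328.]
 [ 407. -212.]] [ 0.11319753 -0.10375476] zmin/max [0.03278731 0.05463173]
scene block ((595.8932495117188, -174.78988647460938), (91.02806854248047, 198.8219757080078), 19.809661865234375) [[ 519.  -97.]
 [ 587. -284.]
 [ 672. -253.]
 [ 605.  -66.]]
scene lid ((526.0579833984375, 72.799560546875), (301.5220947265625, 187.57498168945312), 88.98483276367188) [[430. -76.]
 [617. -80.]
 [623. 222.]
 [435. 225.]]
```

Run:
```python
from h import *
for n in ['top','scene']:
    z=np.load(f'pics/{n}0.npz');p=z['p'].astype(int)
    v,u=np.mgrid[0:420,0:560]
    P=onz(n,np.c_[u.ravel(),v.ravel()],0.080).reshape(420,560,3)
    X,Y=P[...,0],P[...,1]
    m=(p.max(2)<85)&((p.max(2)-p.min(2))<25)&(X>.54)&(X<.64)&(Y<-.075)&(Y>-.20)
    k,l,st,_=cv2.connectedComponentsWithStats(m.astype(np.uint8))
    for i in range(1,k):
        if st[i,4]>25:
            Q=P[l==i][:,:2]*1000; r=cv2.minAreaRect(Q.astype(np.float32))
            vx,vy,x0,y0=cv2.fitLine(Q.astype(np.float32),cv2.DIST_L2,0,.01,.01).ravel()
            print(n,st[i,4],r,'yaw',np.degrees(np.arctan2(-vx,vy)) , 'x at y=-140', x0+vx/vy*(-140-y0),'ymin',Q[:,1].min())
```

```text
top 30 ((558.494873046875, -115.5577392578125), (78.04273223876953, 8.410215377807617e-05), 88.67655181884766) yaw -1.3234352 x at y=-140 557.93024 ymin -154.56869385682435
scene 81 ((604.4522094726562, -124.43133544921875), (97.21267700195312, 8.614137649536133), 89.06602478027344) yaw -1.1118089 x at y=-140 604.1529 ymin -173.02272752094473
scene 73 ((550.75830078125, -123.14924621582031), (96.25302124023438, 8.047142028808594), 87.61686706542969) yaw -1.3110795 x at y=-140 550.70886 ymin -171.2855438897458
```

Run:
```python
from h import *
z=np.load('pics/top0.npz')
print(onz('top',[(351,189.9),(351,209.1),(368,189.9),(368,209.3)],.08))
print(onz('top',[(226.3,190.5),(226.3,256),(332,256),(332,191)],.088))
a=cv2.resize(z['p'][180:270,300:380],None,fx=7,fy=7,interpolation=cv2.INTER_NEAREST);cv2.imwrite('pics/b.png',a[:,:,::-1])
z=np.load('pics/scene0.npz')
a=cv2.resize(z['p'][180:305,230:340],None,fx=5,fy=5,interpolation=cv2.INTER_NEAREST);cv2.imwrite('pics/c.png',a[:,:,::-1])
for n in['top','scene']: print(proj(n,[[.61,-.1,.08],[.561,-.1,.08]]),-camRt(n)[1].T@camRt(n)[2])
```

```text
[[ 0.60800284 -0.12449847  0.08      ]
 [ 0.55533829 -0.12221127  0.08      ]
 [ 0.60685734 -0.17038807  0.08      ]
 [ 0.55374548 -0.16779849  0.08      ]]
[[ 0.6133693   0.21557007  0.088     ]
 [ 0.43567587  0.2162191   0.088     ]
 [ 0.43031708 -0.06535599  0.088     ]
 [ 0.60491452 -0.07194269  0.088     ]]
[[341.92921882 189.39858068]
 [342.66617443 207.21511953]] [0.42890816 0.05460189 1.14699723]
[[303.69547054 254.80357093]
 [288.62445829 260.42695785]] [ 0.15093716 -0.82680522  1.32633643]
```

View pics/b.png

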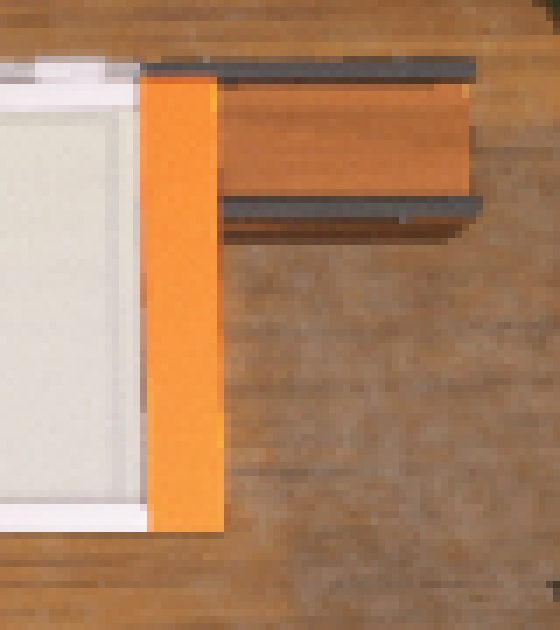

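View pics/c.png

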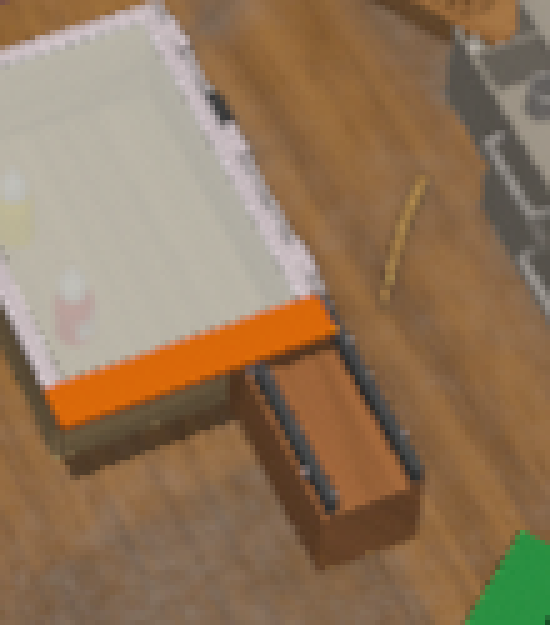

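```bash
cat >> h.py <<'E'
def cur(s=None):
    s=s or status.get_state();q=s['eef_rot'];return np.array(s['tool_pos']),Ro.from_quat([q[1],q[2],q[3],q[0]])
def Rdown(zx,zy):  # tool x down, tool z along (zx,zy)
    z=np.array([zx,zy,0.]);z/=np.linalg.norm(z);x=np.array([0,0,-1.]);y=np.cross(z,x);return Ro.from_matrix(np.c_[x,y,z])
def plan(wps,start=None):
    """wps: list of (pos,Rot,nrows,claw). prints rows"""
    p,R=start or cur(); out=[]
    for P,Q,n,c in wps:
        P=np.array(P,float); p0,R0=p,R; rv=(R0.inv()*Q).as_rotvec()
        for i in range(n):
            f=(i+1)/n; Rt=R0*Ro.from_rotvec(rv*f); pt=p0+(P-p0)*f
            a=np.degrees((R.inv()*Rt).as_rotvec()); t=R.inv().apply(pt-p)*100
            a=np.round(a,1);t=np.round(t,2)
            out.append([*a.tolist(),*t.tolist(),c]); p=p+R.apply(t/100); R=R*Ro.from_rotvec(np.radians(a))
    for i in range(0,len(out),8): print(str(out[i:i+8]).replace(' ','').replace('-0.0,','0,').replace('.0,',','))
def st():
    s=status.get_state();p,R=cur(s);print(round(s['t'],2),'p',np.round(p,4),'z',np.round(R.as_matrix()[:,2],3),'x',np.round(R.as_matrix()[:,0],3),'w',round(s['width'],4),'F',np.round(s['ft_force'],1),'q',np.round(s['joints'],2))
E
python3 - <<'E'
from h import *
st()
Q=Rdown(-.287,.958)
p,R=cur()
from scipy.spatial.transform import Slerp
tot=(R.inv()*Q).as_rotvec();print(np.degrees(tot))
W=lambda f:R*Ro.from_rotvec(tot*f)
plan([((.36,.5,.3),W(.25),5,1),((.52,.25,.33),W(.5),7,1),((.52,0,.33),W(.75),6,1),((.4115,-.301,.25),Q,7,1)])
E
```

```text
0.15 p [0.2029 0.617  0.2048] z [ 0.95  -0.312 -0.   ] x [-0.    -0.001 -1.   ] w 0.094 F [ 0.5 -0.8  0.2] q [-1.32  0.63  0.04  1.52 -0.03  1.   -0.02]
[-1.24883192e+02 -8.92378073e-02  4.58473621e-02]
[[-6.2,0,0,-1.9,-1.24,3.72,1],[-6.3,0,0,-1.91,-1.64,3.55,1],[-6.2,0,0,-1.9,-2.02,3.36,1],[-6.3,0,0,-1.9,-2.37,3.12,1],[-6.2,0,0,-1.9,-2.7,2.85,1],[-4.5,0,0,-0.43,-3.99,1.42,1],[-4.4,0,0,-0.42,-4.1,1.11,1],[-4.5,0,0,-0.43,-4.16,0.79,1]]
[[-4.5,0,0,-0.42,-4.22,0.45,1],[-4.4,0,0,-0.43,-4.24,0.13,1],[-4.5,0,0,-0.42,-4.23,-0.2,1],[-4.4,0,0,-0.43,-4.21,-0.53,1],[-5.2,0,0,0.01,-2.99,-2.9,1],[-5.2,0,0,0,-2.71,-3.17,1],[-5.2,0,0,0.01,-2.41,-3.39,1],[-5.2,0,0,0.01,-2.1,-3.6,1]]
[[-5.3,-0.1,0,0,-1.76,-3.78,1],[-5.2,0,0,0,-1.41,-3.92,1],[-4.5,0,0,1.14,0.42,-4.55,1],[-4.4,0,0,1.14,0.78,-4.51,1],[-4.5,0,0,1.14,1.13,-4.43,1],[-4.4,0,0,1.15,1.46,-4.33,1],[-4.5,0,0,1.14,1.8,-4.2,1],[-4.4,0,0,1.14,2.12,-4.05,1]]
[[-4.5,0,0,1.14,2.42,-3.88,1]]
```

```bash
cat >> h.py <<'E'
def Rlean(wx,wy,deg):  # hand leaning back from direction w (horizontal), tool z ~ -w
    w=np.array([wx,wy,0.]);w/=np.linalg.norm(w);c,s=np.cos(np.radians(deg)),np.sin(np.radians(deg));k=np.array([0,0,1.])
    x=-c*k+s*w;z=-c*w-s*k;return Ro.from_matrix(np.c_[x,np.cross(z,x),z])
E
python3 - <<'E'
from h import *
Q=Rlean(-.289,.957,12)
p,R=cur()
tot=(R.inv()*Q).as_rotvec();print(np.degrees(tot))
W=lambda f:R*Ro.from_rotvec(tot*f)
plan([((.36,.5,.3),W(.25),5,1),((.52,.25,.33),W(.5),7,1),((.52,0,.33),W(.75),6,1),((.4115,-.301,.2),Q,6,1)])
E
```

```text
[54.77574283 11.10177298  5.83320819]
[[2.7,0.6,0.3,-1.9,-1.24,3.72,1],[2.8,0.5,0.3,-1.95,-1.06,3.75,1],[2.7,0.6,0.3,-1.99,-0.87,3.78,1],[2.8,0.5,0.3,-2.02,-0.67,3.79,1],[2.7,0.6,0.3,-2.07,-0.48,3.81,1],[2,0.4,0.2,-0.66,-1.81,3.8,1],[1.9,0.4,0.2,-0.69,-1.68,3.86,1],[2,0.4,0.2,-0.72,-1.55,3.9,1]]
[[1.9,0.4,0.2,-0.76,-1.4,3.95,1],[2,0.4,0.2,-0.79,-1.28,3.99,1],[1.9,0.4,0.2,-0.82,-1.12,4.03,1],[2,0.3,0.2,-0.85,-1,4.05,1],[2.3,0.5,0.2,-0.38,-2.91,2.96,1],[2.3,0.4,0.3,-0.42,-2.78,3.07,1],[2.2,0.5,0.2,-0.45,-2.66,3.18,1],[2.3,0.5,0.3,-0.49,-2.54,3.27,1]]
[[2.3,0.5,0.2,-0.53,-2.39,3.36,1],[2.3,0.4,0.3,-0.57,-2.26,3.46,1],[2.3,0.5,0.2,1.53,-4.15,3.69,1],[2.3,0.4,0.3,1.48,-3.99,3.87,1],[2.2,0.5,0.2,1.43,-3.85,4.03,1],[2.3,0.5,0.3,1.38,-3.7,4.19,1],[2.3,0.4,0.2,1.33,-3.53,4.35,1],[2.3,0.5,0.2,1.28,-3.36,4.5,1]]
```

Request:
carry_out([
  [2.7,0.6,0.3,-1.9,-1.2,3.7,1],
  [2.8,0.5,0.3,-1.9,-1.1,3.7,1],
  [2.7,0.6,0.3,-2,-0.9,3.8,1],
  [2.8,0.5,0.3,-2,-0.7,3.8,1],
  [2.7,0.6,0.3,-2.1,-0.5,3.8,1],
  [2,0.4,0.2,-0.7,-1.8,3.8,1],
  [1.9,0.4,0.2,-0.7,-1.7,3.9,1],
  [2,0.4,0.2,-0.7,-1.5,3.9,1],
])

```text
t: 0.95
tool_pos: [0.4292, 0.3909, 0.3134]
eef_rot: [0.646, 0.246, 0.691, -0.213]
ft_force: [0.4, 0.3, -0.3]
width: 0.0938
```

Request:
carry_out([
  [1.9,0.4,0.2,-0.8,-1.4,4,1],
  [2,0.4,0.2,-0.8,-1.3,4,1],
  [1.9,0.4,0.2,-0.8,-1.1,4,1],
  [2,0.3,0.2,-0.8,-1,4,1],
  [2.3,0.5,0.2,-0.4,-2.9,3,1],
  [2.3,0.4,0.3,-0.4,-2.8,3.1,1],
  [2.2,0.5,0.2,-0.4,-2.7,3.2,1],
  [2.3,0.5,0.3,-0.5,-2.5,3.3,1],
])

```text
t: 1.75
tool_pos: [0.5199, 0.0807, 0.3292]
eef_rot: [0.585, 0.355, 0.667, -0.294]
ft_force: [1.0, 0.6, 0.3]
width: 0.0939
```

Run:
```python
from h import *
st()
Q=Rlean(-.289,.957,12)
plan([((.4115,-.301,.2),Q,8,1)])
```

```text
1.75 p [0.5199 0.0807 0.3292] z [ 0.571 -0.809 -0.142] x [-0.063  0.129 -0.99 ] w 0.0939 F [1.  0.6 0.3] q [-0.3   0.37  0.27  1.65 -0.24  1.21  0.67]
[[2.3,0.5,0.2,1.07,-3.89,3.31,1],[2.2,0.4,0.3,1.02,-3.75,3.48,1],[2.3,0.5,0.2,0.98,-3.62,3.62,1],[2.3,0.4,0.3,0.93,-3.48,3.78,1],[2.3,0.5,0.2,0.89,-3.32,3.92,1],[2.2,0.4,0.2,0.85,-3.17,4.05,1],[2.3,0.5,0.3,0.8,-3.02,4.18,1],[2.3,0.4,0.2,0.75,-2.85,4.31,1]]
```

Request:
carry_out([
  [2.3,0.5,0.2,0.9,-3.5,3.0,1],
  [2.2,0.4,0.3,0.9,-3.4,3.1,1],
  [2.3,0.5,0.2,0.9,-3.3,3.3,1],
  [2.3,0.4,0.3,0.8,-3.1,3.4,1],
  [2.3,0.5,0.2,0.8,-3.0,3.5,1],
  [2.2,0.4,0.2,0.8,-2.8,3.6,1],
  [2.3,0.5,0.3,0.7,-2.7,3.8,1],
  [2.3,0.4,0.2,0.7,-2.6,3.9,1],
])

```text
t: 2.55
tool_pos: [0.4228, -0.2632, 0.2132]
eef_rot: [0.505, 0.463, 0.624, -0.375]
ft_force: [1.1, 0.5, 0.9]
width: 0.0937
```

Run:
```python
from h import *
st()
Q=Rlean(-.289,.957,12)
plan([((.4115,-.301,.2),Q,5,1),((.4115,-.301,.2),Q,3,1)])
```

```text
2.55 p [ 0.4228 -0.2632  0.2132] z [ 0.283 -0.936 -0.208] x [-0.059  0.199 -0.978] w 0.0937 F [1.1 0.5 0.9] q [ 0.33  0.53  0.41  1.78 -0.36  1.08  1.2 ]
[[0,0,0,0.12,-0.44,0.7,1],[0,0,0,0.12,-0.43,0.7,1],[0,0,0,0.12,-0.44,0.7,1],[0,0,0,0.12,-0.43,0.7,1],[0,0,0,0.12,-0.44,0.7,1],[0,0,0,0,0,0,1],[0,0,0,0,0,0,1],[0,0,0,0,0,0,1]]
```

Request:
carry_out([
  [0,0,0,0.1,-0.4,0.7,1],
  [0,0,0,0.1,-0.4,0.7,1],
  [0,0,0,0.1,-0.4,0.7,1],
  [0,0,0,0.2,-0.4,0.7,1],
  [0,0,0,0.1,-0.4,0.7,1],
  [0,0,0,0,0,0,1],
  [0,0,0,0,0,0,1],
  [0,0,0,0,0,0,1],
])

```text
t: 3.35
tool_pos: [0.4142, -0.2985, 0.2008]
eef_rot: [0.506, 0.463, 0.624, -0.374]
ft_force: [-0.3, -0.2, 0.5]
width: 0.0937
```

Run:
```python
from h import *
st()
snap('wrist','w1')
```

```text
3.35 p [ 0.4142 -0.2985  0.2008] z [ 0.285 -0.936 -0.208] x [-0.06   0.199 -0.978] w 0.0937 F [-0.3 -0.2  0.5] q [ 0.4   0.56  0.41  1.76 -0.36  1.08  1.27]
```

View pics/w1.png

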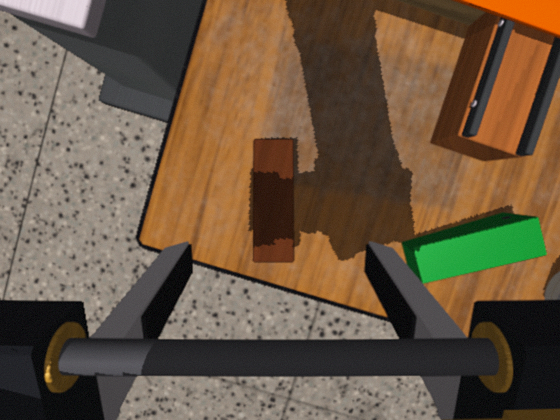

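Wrist view: dark wedge upright at (273,200), aligned with the jaws; green one well clear at right. Check its pose, then descend.

Run:
```python
from h import *
z=np.load('pics/w1.npz');
a=onz('wrist',[(254,139),(297,139)],.036,z);b=onz('wrist',[(254,262),(295,262)],.056,z)
print(a,b);A=a.mean(0)[:2];B=b.mean(0)[:2];c=(A+B)/2;d=(A-B)/np.linalg.norm(A-B);print(c,d,np.linalg.norm(A-B))
C=cloud('wrist',z);print(C[200,273],C[180,273])
g=c-.026*d
Q=Rlean(*d,12)
print(g);plan([((*g,.10),Q,5,1),((*g,.024),Q,8,1),((*g,.024),Q,3,1)])
```

```text
[[ 0.36686314 -0.2251402   0.036     ]
 [ 0.40757427 -0.21270467  0.036     ]] [[ 0.40240088 -0.33852097  0.056     ]
 [ 0.4398391  -0.32707593  0.056     ]]
[ 0.40416935 -0.27586044] [-0.2853279   0.95842996] 0.11881516149625096
[ 0.4024806  -0.27703946  0.04523838] [ 0.39681556 -0.25845747  0.04490629]
[ 0.41158787 -0.30077962]
[[0.1,0,0,1.97,-0.06,0.44,1],[0,0,0,1.96,-0.07,0.45,1],[0.1,0,0,1.97,-0.06,0.44,1],[0.1,0,0,1.97,-0.06,0.45,1],[0,0,0,1.96,-0.06,0.44,1],[0,0,0,0.93,0,0.2,1],[0,0,0,0.93,0,0.2,1],[0,0,0,0.93,0,0.19,1]]
[[0,0,0,0.93,0,0.2,1],[0,0,0,0.93,0,0.2,1],[0,0,0,0.93,0,0.2,1],[0,0,0,0.93,0,0.19,1],[0,0,0,0.93,0,0.2,1],[0,0,0,0,0,0,1],[0,0,0,0,0,0,1],[0,0,0,0,0,0,1]]
```

Request:
carry_out([
  [0,0,0,2,-0.1,0.4,1],
  [0,0,0,2,-0.1,0.4,1],
  [0,0,0,2,0,0.4,1],
  [0,0,0,2,0,0.5,1],
  [0,0,0,2,-0.1,0.5,1],
  [0,0,0,0.9,0,0.2,1],
  [0,0,0,0.9,0,0.2,1],
  [0,0,0,0.9,0,0.2,1],
])

```text
t: 4.2
tool_pos: [0.4118, -0.3011, 0.0705]
eef_rot: [0.506, 0.463, 0.624, -0.375]
ft_force: [-0.1, -0.5, 0.2]
width: 0.0941
```

Request:
carry_out([
  [0,0,0,0.9,0,0.2,1],
  [0,0,0,0.9,0,0.2,1],
  [0,0,0,0.9,0,0.2,1],
  [0,0,0,0.9,0,0.2,1],
  [0,0,0,0.9,0,0.2,1],
  [0,0,0,0,0,0,1],
  [0,0,0,0,0,0,1],
  [0,0,0,0,0,0,1],
])

```text
t: 5.0
tool_pos: [0.4117, -0.3016, 0.0248]
eef_rot: [0.506, 0.463, 0.624, -0.375]
ft_force: [-0.4, -0.1, -0.1]
width: 0.0934
```

Run:
```python
from h import *
st()
```

```text
5.0 p [ 0.4117 -0.3016  0.0248] z [ 0.284 -0.936 -0.207] x [-0.059  0.198 -0.978] w 0.0934 F [-0.4 -0.1 -0.1] q [ 0.48  0.81  0.29  1.88 -0.5   0.72  1.42]
```

Close, then lift a little.

Request:
carry_out([
  [0,0,0,0,0,0,0],
  [0,0,0,0,0,0,0],
  [0,0,0,0,0,0,0],
  [0,0,0,0,0,0,0],
  [0,0,0,0,0,0,0],
  [0,0,0,0,0,0,0],
  [0,0,0,0,0,0,0],
  [0,0,0,0,0,0,0],
])

```text
t: 5.8
tool_pos: [0.4112, -0.3015, 0.0245]
eef_rot: [0.506, 0.463, 0.624, -0.375]
ft_force: [-0.3, -0.9, 0.1]
width: 0.0398
```

Run:
```python
from h import *
st()
# target pre-insert: channel pose
yaw=np.radians(-1.2);cx,cy=.583,-.104
ey=np.array([-np.sin(yaw),np.cos(yaw)]);ex=np.array([np.cos(yaw),np.sin(yaw)])
p,R=cur();Q=Rlean(*ey,12)
def tcp(chx,chy,bot): # wedge centre in channel coords, bottom height above table
    a=np.array([cx,cy])+ex*chx+ey*(chy-.0262); return (*a,bot+.0248)
print(tcp(-.097,-.045,.035))
plan([((p[0],p[1],.06),R,3,0),(tcp(-.097,-.045,.035),Q,13,0)])
```

```text
5.8 p [ 0.4112 -0.3015  0.0245] z [ 0.284 -0.936 -0.207] x [-0.06   0.198 -0.978] w 0.0398 F [-0.3 -0.9  0.1] q [ 0.48  0.81  0.29  1.88 -0.5   0.72  1.42]
(np.float64(0.48453017340724497), np.float64(-0.17315296993472337), 0.059800000000000006)
[[0,0,0,-1.16,0,-0.25,0],[0,0,0,-1.16,0,-0.24,0],[0,0,0,-1.16,0,-0.25,0],[1.4,0,0.3,0.16,0.83,-0.76,0],[1.3,0,0.3,0.17,0.8,-0.79,0],[1.4,0,0.3,0.17,0.79,-0.8,0],[1.3,0,0.3,0.18,0.77,-0.82,0],[1.4,0,0.2,0.18,0.75,-0.84,0]]
[[1.4,0,0.3,0.18,0.72,-0.85,0],[1.3,0,0.3,0.19,0.71,-0.88,0],[1.4,0,0.3,0.19,0.68,-0.89,0],[1.3,0,0.3,0.19,0.66,-0.9,0],[1.4,0,0.3,0.2,0.64,-0.92,0],[1.4,0,0.3,0.2,0.61,-0.94,0],[1.3,0,0.3,0.21,0.59,-0.95,0],[1.4,0,0.2,0.2,0.57,-0.96,0]]
```

Request:
carry_out([
  [0,0,0,-1.2,0,-0.2,0],
  [0,0,0,-1.2,0,-0.2,0],
  [0,0,0,-1.2,0,-0.3,0],
  [1.4,0,0.3,0.2,0.8,-0.8,0],
  [1.3,0,0.3,0.2,0.8,-0.8,0],
  [1.4,0,0.3,0.2,0.8,-0.8,0],
  [1.3,0,0.3,0.2,0.8,-0.8,0],
  [1.4,0,0.2,0.2,0.7,-0.8,0],
])

```text
t: 6.6
tool_pos: [0.4399, -0.2509, 0.0593]
eef_rot: [0.481, 0.5, 0.595, -0.405]
ft_force: [-0.6, -0.2, -2.1]
width: 0.0398
```

Request:
carry_out([
  [1.4,0,0.3,0.2,0.7,-0.9,0],
  [1.3,0,0.3,0.2,0.7,-0.9,0],
  [1.4,0,0.3,0.2,0.7,-0.9,0],
  [1.3,0,0.3,0.2,0.7,-0.9,0],
  [1.4,0,0.3,0.2,0.6,-0.9,0],
  [1.4,0,0.3,0.2,0.6,-0.9,0],
  [1.3,0,0.3,0.2,0.6,-0.9,0],
  [1.4,0,0.2,0.2,0.6,-1,0],
])

```text
t: 7.4
tool_pos: [0.485, -0.1728, 0.0592]
eef_rot: [0.44, 0.556, 0.543, -0.45]
ft_force: [0.3, 0.4, -3.1]
width: 0.0395
```

Run:
```python
from h import *
st();p,d=snap('wrist','w2');snap('top','t2');snap('scene','s2')
z=np.load('pics/w2.npz')
p=np.load('pics/t2.npz')['p'];a=cv2.resize(p[170:290,300:440],None,fx=5,fy=5,interpolation=cv2.INTER_CUBIC);cv2.imwrite('pics/t2c.png',a[:,:,::-1])
```

```text
7.4 p [ 0.485  -0.1728  0.0592] z [-0.023 -0.978 -0.207] x [ 0.004  0.207 -0.978] w 0.0395 F [ 0.3  0.4 -3.1] q [ 0.21  0.73  0.34  1.95 -0.67  0.7   1.01]
```

View pics/w2.png

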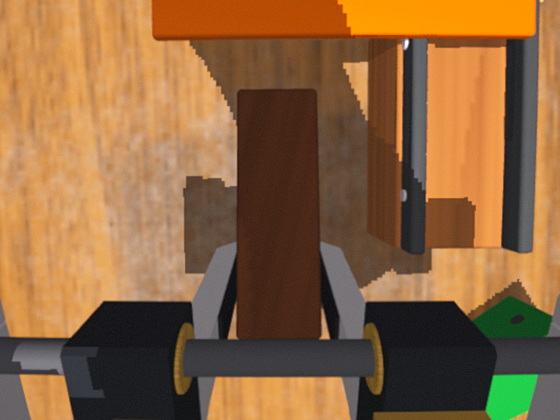

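View pics/s2.png

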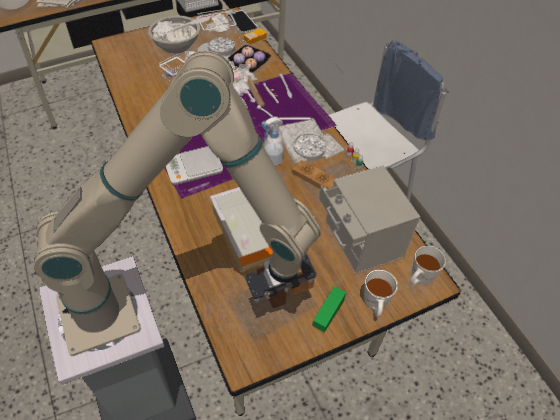

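Wrist view: wedge held straight, thin end at row 89, lip edge at row 38, ribs at columns 402–426 and 505–538. Measure the channel from here.

Run:
```python
from h import *
z=np.load('pics/w2.npz');p=z['p'].astype(int)
mx=p.max(2);sat=mx-p.min(2)
pl=[];pr=[]
for v in range(60,240,20):
    r=np.where((sat[v]<35)&(mx[v]<90))[0];r=r[(r>390)&(r<550)]
    print(v,[(g[0],g[-1]) for g in np.split(r,np.where(np.diff(r)>2)[0]+1)])
def L(a): return np.round(onz('wrist',a,.08,z)*1000,1)
a=cv2.resize(z['p'][20:270,380:560],None,fx=3.2,fy=3.2);cv2.imwrite('pics/w2c.png',a[:,:,::-1])
print(onz('wrist',[(153,39),(370,38),(535,38)],.082,z))
print('thin end', onz('wrist',[(237,89),(317,89)],.0344+.036,z))
```

```text
60 [(np.int64(404), np.int64(413)), (np.int64(507), np.int64(525))]
80 [(np.int64(404), np.int64(413)), (np.int64(506), np.int64(524))]
100 [(np.int64(403), np.int64(413)), (np.int64(506), np.int64(524))]
120 [(np.int64(403), np.int64(412)), (np.int64(505), np.int64(523))]
140 [(np.int64(403), np.int64(412)), (np.int64(505), np.int64(523))]
160 [(np.int64(403), np.int64(412)), (np.int64(505), np.int64(522))]
180 [(np.int64(402), np.int64(417)), (np.int64(504), np.int64(522))]
200 [(np.int64(406), np.int64(424)), (np.int64(503), np.int64(521))]
220 [(np.int64(402), np.int64(424)), (np.int64(503), np.int64(520))]
[[ 0.42960239 -0.06490836  0.082     ]
 [ 0.53029879 -0.06688268  0.082     ]
 [ 0.60839145 -0.06753984  0.082     ]]
thin end [[ 0.46680287 -0.08586115  0.0704    ]
 [ 0.5065905  -0.08676348  0.0704    ]]
```

View pics/w2c.png

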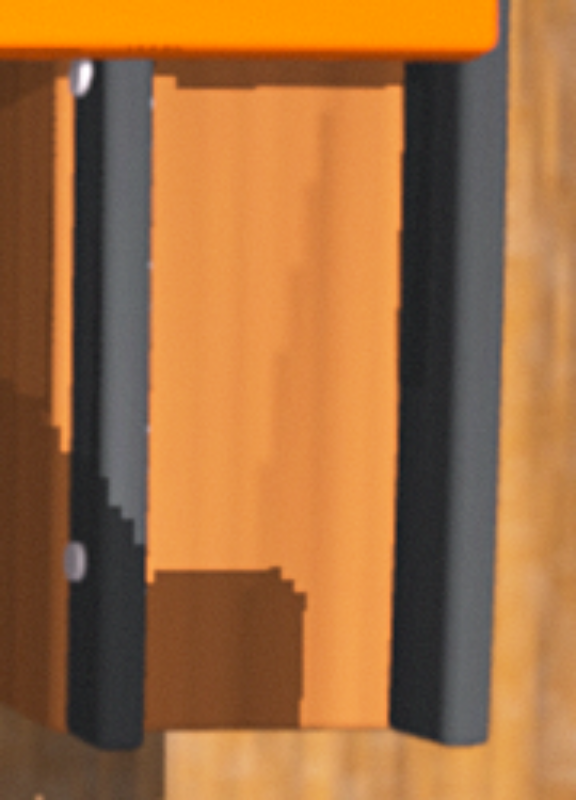

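Run:
```python
from h import *
z=np.load('pics/w2.npz')
P=onz('wrist',[(412,51),(427,51),(523,51),(537.6,51),(409.5,238.8),(424.5,238.8),(519,238.8),(533,238.8),(415,252.5),(526,252)],.08,z)*1000
print(np.round(P[:,:2],1))
a=P[1:3].mean(0)[:2];b=P[5:7].mean(0)[:2];print(P[:4].mean(0),P[4:8].mean(0),np.degrees(np.arctan2(-(a-b)[0],(a-b)[1])))
```

```text
[[ 550.6  -72.4]
 [ 557.7  -72.5]
 [ 604.   -72.8]
 [ 611.1  -72.9]
 [ 549.2 -161.3]
 [ 556.5 -161.5]
 [ 603.3 -162.7]
 [ 610.3 -162.9]
 [ 551.9 -168.1]
 [ 607.  -169.3]]
[580.85331293 -72.63861933  80.        ] [ 579.835737   -162.10876675   80.        ] -0.601966400171146
```

```bash
cat >> h.py <<'E'
yaw=np.radians(-1.0);cx,cy=.581,-.102
ey=np.array([-np.sin(yaw),np.cos(yaw)]);ex=np.array([np.cos(yaw),np.sin(yaw)]);QC=Rlean(*ey,12)
def tcp(chx,chy,bot):
    a=np.array([cx,cy])+ex*chx+ey*(chy-.0262); return (*a,bot+.0248)
E
python3 - <<'E'
from h import *
plan([(tcp(-.097,-.006,.034),QC,6,0),(tcp(-.097,-.006,.034),QC,2,0),(tcp(-.097,-.006,.088),QC,14,0),(tcp(-.097,-.006,.088),QC,2,0)])
E
```

```text
[[0,0,0,0.14,-0.04,-0.65,0],[0,0,0,0.15,-0.03,-0.65,0],[-0.1,0,0,0.14,-0.04,-0.65,0],[0,0,0,0.15,-0.04,-0.65,0],[0,0,0,0.14,-0.04,-0.64,0],[0,0,0,0.15,-0.03,-0.65,0],[0,0,0,0,0,0,0],[0,0,0,0,0,0,0]]
[[0,0,0,-0.38,0,-0.08,0],[0,0,0,-0.37,0,-0.08,0],[0,0,0,-0.38,0,-0.08,0],[0,0,0,-0.38,0,-0.08,0],[0,0,0,-0.38,0,-0.08,0],[0,0,0,-0.37,0,-0.08,0],[0,0,0,-0.38,0,-0.08,0],[0,0,0,-0.38,0,-0.08,0]]
[[0,0,0,-0.38,0,-0.08,0],[0,0,0,-0.37,0,-0.08,0],[0,0,0,-0.38,0,-0.08,0],[0,0,0,-0.38,0,-0.09,0],[0,0,0,-0.38,0,-0.08,0],[0,0,0,-0.37,0,-0.08,0],[0,0,0,0,0,0,0],[0,0,0,0,0,0,0]]
```

Request:
carry_out([
  [0,0,0,0.1,0,-0.6,0],
  [0,0,0,0.1,-0.1,-0.7,0],
  [0,0,0,0.2,0,-0.6,0],
  [0,0,0,0.2,-0.1,-0.7,0],
  [0,0,0,0.1,0,-0.6,0],
  [0,0,0,0.2,0,-0.7,0],
  [0,0,0,0,0,0,0],
  [0,0,0,0,0,0,0],
])

```text
t: 8.35
tool_pos: [0.4836, -0.1333, 0.0585]
eef_rot: [0.441, 0.555, 0.544, -0.45]
ft_force: [0.3, -0.4, -3.1]
width: 0.0393
```

Request:
carry_out([
  [0,0,0,-0.4,0,-0.1,0],
  [0,0,0,-0.4,0,-0.1,0],
  [0,0,0,-0.4,0,-0.1,0],
  [0,0,0,-0.4,0,-0.1,0],
  [0,0,0,-0.4,0,-0.1,0],
  [0,0,0,-0.4,0,-0.1,0],
  [0,0,0,0,0,0,0],
  [0,0,0,0,0,0,0],
])

```text
t: 9.15
tool_pos: [0.4835, -0.1325, 0.0833]
eef_rot: [0.44, 0.555, 0.544, -0.45]
ft_force: [-0.8, -1.4, -3.4]
width: 0.04
```

Run:
```python
from h import *
st();snap('wrist','w3')
```

```text
9.15 p [ 0.4835 -0.1325  0.0833] z [-0.021 -0.978 -0.207] x [ 0.004  0.207 -0.978] w 0.04 F [-0.8 -1.4 -3.4] q [ 0.13  0.67  0.35  1.99 -0.66  0.71  0.94]
```

View pics/w3.png

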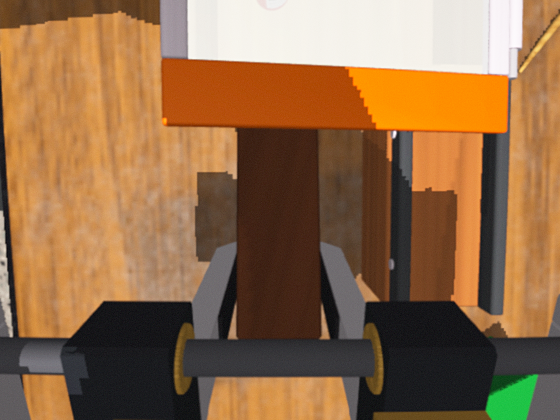

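The wedge is under the lip (lip edge at rows 120–130) and the lid is starting to tilt. I continue lifting.

Request:
carry_out([
  [0,0,0,-0.4,0,-0.1,0],
  [0,0,0,-0.4,0,-0.1,0],
  [0,0,0,-0.4,0,-0.1,0],
  [0,0,0,-0.4,0,-0.1,0],
  [0,0,0,-0.4,0,-0.1,0],
  [0,0,0,-0.4,0,-0.1,0],
  [0,0,0,-0.4,0,-0.1,0],
  [0,0,0,0,0,0,0],
])

```text
t: 10.0
tool_pos: [0.4835, -0.1313, 0.1126]
eef_rot: [0.44, 0.555, 0.544, -0.45]
ft_force: [-1.1, -0.5, -3.2]
width: 0.0395
```

Run:
```python
from h import *
st();snap('wrist','w4');snap('scene','s4')
z=np.load('pics/s4.npz')['p'];a=cv2.resize(z[150:330,190:370],None,fx=3,fy=3);cv2.imwrite('pics/s4c.png',a[:,:,::-1])
```

```text
10.0 p [ 0.4835 -0.1313  0.1126] z [-0.02  -0.978 -0.208] x [ 0.004  0.208 -0.978] w 0.0395 F [-1.1 -0.5 -3.2] q [ 0.1   0.63  0.39  1.97 -0.62  0.77  0.9 ]
```

View pics/w4.png

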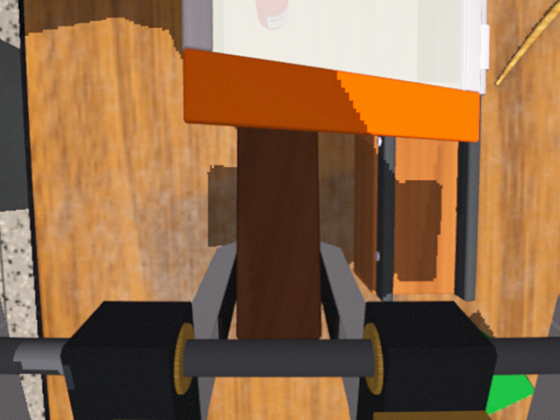

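View pics/s4c.png

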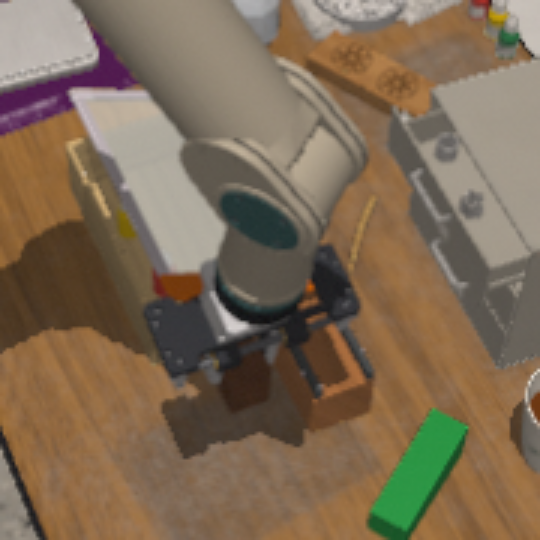

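Run:
```python
from h import *
plan([(tcp(-.035,-.007,.088),QC,15,0),(tcp(-.035,-.007,.088),QC,1,0)])
```

```text
[[0,0,0,-0.01,0.41,0.01,0],[0,0,0,-0.01,0.42,0.01,0],[0,0,0,0,0.41,0.02,0],[-0.1,0,0,-0.01,0.42,0.01,0],[0,0,0,-0.01,0.41,0.01,0],[0,0,0,-0.01,0.42,0.01,0],[0,0,0,0,0.41,0.02,0],[0,0,0,-0.01,0.42,0.01,0]]
[[0,0,0,-0.01,0.41,0.01,0],[0,0,0,-0.01,0.42,0.02,0],[0,0,0,0,0.41,0.01,0],[-0.1,0,0,-0.01,0.42,0.01,0],[0,0,0,-0.01,0.41,0.02,0],[0,0,0,-0.01,0.42,0.01,0],[0,0,0,0,0.41,0.01,0],[0,0,0,0,0,0,0]]
```

Request:
carry_out([
  [0,0,0,0,0.4,0,0],
  [0,0,0,0,0.4,0,0],
  [0,0,0,0,0.4,0,0],
  [0,0,0,0,0.4,0.1,0],
  [0,0,0,0,0.4,0,0],
  [0,0,0,0,0.4,0,0],
  [0,0,0,0,0.4,0,0],
  [0,0,0,0,0.4,0,0],
])

```text
t: 10.9
tool_pos: [0.5157, -0.133, 0.1118]
eef_rot: [0.44, 0.555, 0.544, -0.45]
ft_force: [-0.2, -0.4, -3.9]
width: 0.0402
```

Request:
carry_out([
  [0,0,0,0,0.4,0,0],
  [0,0,0,0,0.4,0,0],
  [0,0,0,0,0.4,0,0],
  [0,0,0,0,0.4,0.1,0],
  [0,0,0,0,0.4,0,0],
  [0,0,0,0,0.4,0,0],
  [0,0,0,0,0.4,0,0],
  [0,0,0,0,0,0,0],
])

```text
t: 11.7
tool_pos: [0.5444, -0.1347, 0.1116]
eef_rot: [0.441, 0.555, 0.543, -0.45]
ft_force: [-1.2, -0.8, -5.1]
width: 0.0398
```

Run:
```python
from h import *
st();snap('wrist','w5');snap('scene','s5')
z=np.load('pics/s5.npz')['p'];a=cv2.resize(z[150:330,190:370],None,fx=3,fy=3);cv2.imwrite('pics/s5c.png',a[:,:,::-1])
```

```text
11.7 p [ 0.5444 -0.1347  0.1116] z [-0.02  -0.978 -0.207] x [ 0.005  0.207 -0.978] w 0.0398 F [-1.2 -0.8 -5.1] q [ 0.08  0.7   0.4   1.81 -0.61  0.85  0.83]
```

View pics/w5.png

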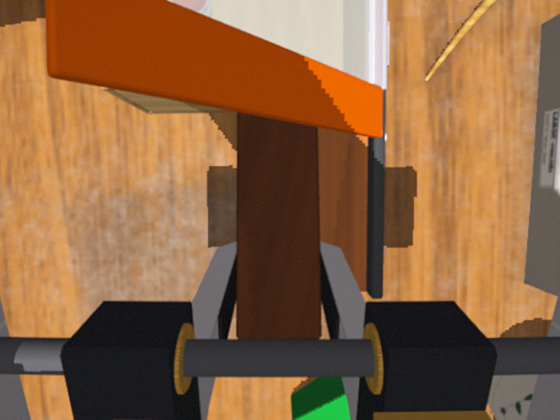

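View pics/s5c.png

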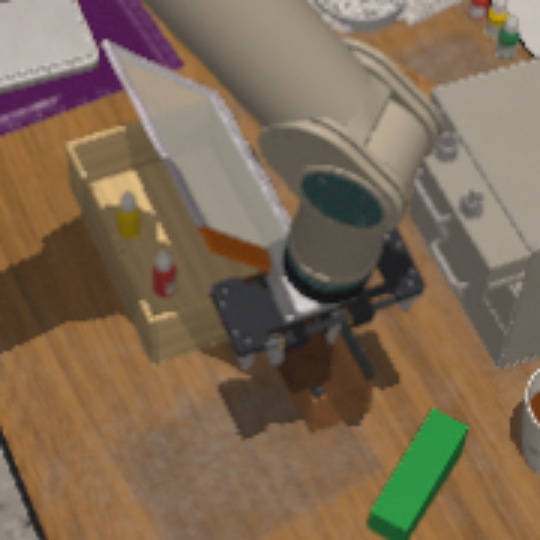

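The lid is clearly opening (front edge up, both bottles visible). I continue over the channel.

Run:
```python
from h import *
plan([(tcp(-.002,-.007,.085),QC,12,0),(tcp(-.002,-.007,.085),QC,4,0)])
```

```text
[[0,0,0,0.01,0.29,0,0],[0,0,0,0.02,0.29,0,0],[-0.1,0,0,0.01,0.29,0,0],[0,0,0,0.02,0.29,0,0],[0,0,0,0.01,0.28,0.01,0],[0,0,0,0.02,0.29,0,0],[0,0,0,0.01,0.29,0,0],[0,0,0,0.02,0.29,0,0]]
[[-0.1,0,0,0.01,0.29,0,0],[0,0,0,0.02,0.29,0,0],[0,0,0,0.01,0.29,0,0],[0,0,0,0.02,0.29,0.01,0],[0,0,0,0,0,0,0],[0,0,0,0,0,0,0],[0,0,0,0,0,0,0],[0,0,0,0,0,0,0]]
```

Request:
carry_out([
  [0,0,0,0,0.3,0,0],
  [0,0,0,0,0.3,0,0],
  [-0.1,0,0,0,0.3,0,0],
  [0,0,0,0,0.3,0,0],
  [0,0,0,0,0.3,0,0],
  [0,0,0,0,0.3,0,0],
  [0,0,0,0,0.3,0,0],
  [0,0,0,0,0.3,0,0],
])

```text
t: 12.6
tool_pos: [0.5678, -0.135, 0.1117]
eef_rot: [0.441, 0.555, 0.544, -0.449]
ft_force: [-1.4, -0.4, -3.5]
width: 0.0395
```

Request:
carry_out([
  [-0.1,0,0,0.1,0.3,0,0],
  [0,0,0,0,0.3,0,0],
  [0,0,0,0,0.2,0,0],
  [0,0,0,0.1,0.2,0,0],
  [0,0,0,0,0,0,0],
  [0,0,0,0,0,0,0],
  [0,0,0,0,0,0,0],
  [0,0,0,0,0,0,0],
])

```text
t: 13.4
tool_pos: [0.5773, -0.1349, 0.1096]
eef_rot: [0.441, 0.554, 0.545, -0.449]
ft_force: [-1.6, 0.7, -3.5]
width: 0.0401
```

Run:
```python
from h import *
st();snap('wrist','w6');snap('scene','s6')
z=np.load('pics/s6.npz')['p'];a=cv2.resize(z[150:330,190:370],None,fx=3,fy=3);cv2.imwrite('pics/s6c.png',a[:,:,::-1])
print(tcp(-.002,-.007,.085))
```

```text
13.4 p [ 0.5773 -0.1349  0.1096] z [-0.017 -0.978 -0.208] x [ 0.004  0.207 -0.978] w 0.0401 F [-1.6  0.7 -3.5] q [ 0.07  0.74  0.4   1.73 -0.6   0.9   0.79]
(np.float64(0.5784208847159694), np.float64(-0.13516003866631762), 0.10980000000000001)
```

View pics/w6.png

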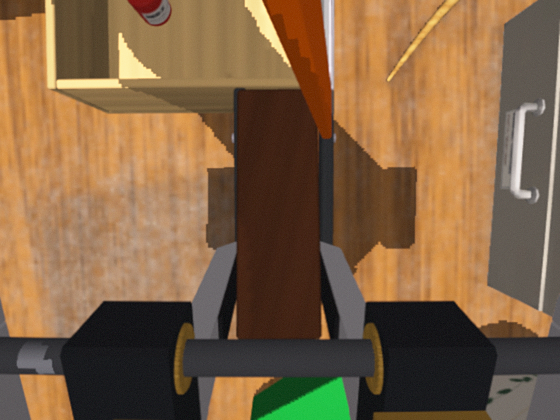

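View pics/s6c.png

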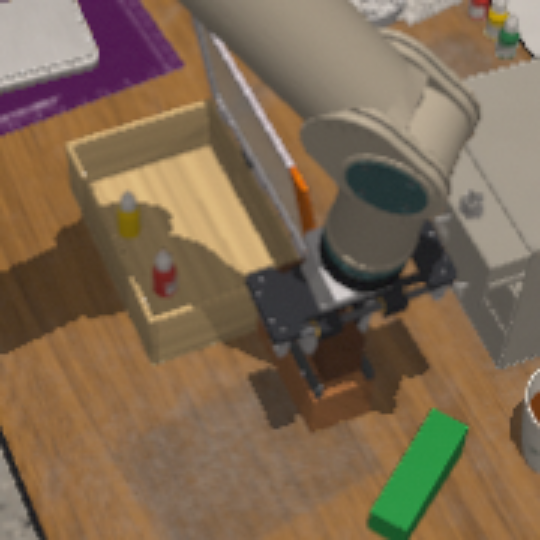

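Run:
```python
from h import *
z=np.load('pics/w6.npz');p=z['p']
a=cv2.resize(p[80:280,200:360],None,fx=4,fy=4,interpolation=cv2.INTER_CUBIC)
for s in(-1,1):
  for o,col in((.023,(0,255,0)),(.031,(0,255,255))):
    for y in np.linspace(-.067,.02,12):
        w=np.array([cx,cy])+ex*s*o+ey*y
        u,v=proj('wrist',[[*w,.08]],z)[0];cv2.circle(a,(int((u-200)*4),int((v-80)*4)),2,col,-1)
cv2.imwrite('pics/w6c.png',a[:,:,::-1])
```

```text
(no output)
```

View pics/w6c.png

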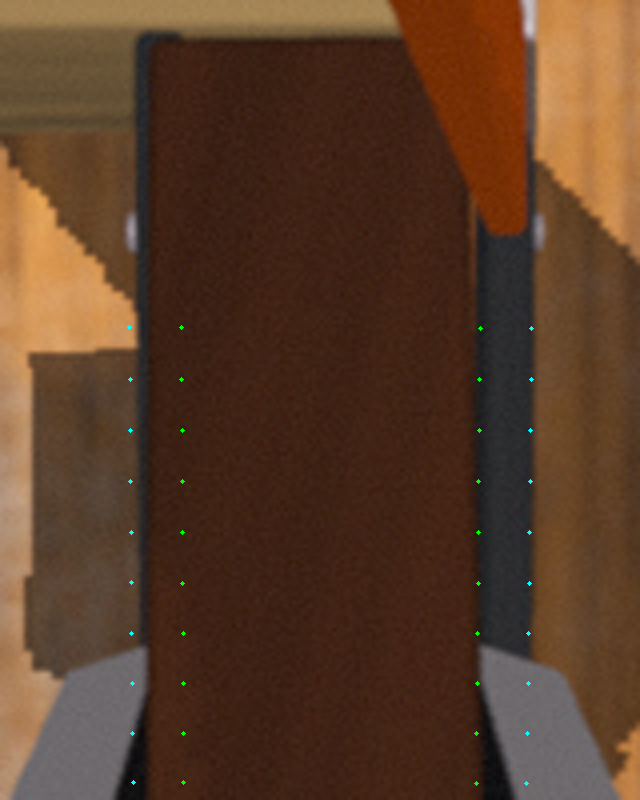

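Overlay: the actual ribs sit about 1 mm to +x of my estimate, so the wedge needs about 3–4 mm more. I shift, then lower.

Request:
carry_out([
  [0,0,0,0,0.2,0,0],
  [0,0,0,0,0.1,0,0],
  [0,0,0,0,0.1,0,0],
  [0,0,0,0,0,0,0],
  [0,0,0,0.2,0,0,0],
  [0,0,0,0.2,0,0.1,0],
  [0,0,0,0,0,0,0],
  [0,0,0,0,0,0,0],
])

```text
t: 14.3
tool_pos: [0.5812, -0.135, 0.1053]
eef_rot: [0.441, 0.554, 0.545, -0.449]
ft_force: [-0.9, -0.5, -3.4]
width: 0.0403
```

Run:
```python
from h import *
st()
```

```text
14.3 p [ 0.5812 -0.135   0.1053] z [-0.017 -0.978 -0.208] x [ 0.003  0.208 -0.978] w 0.0403 F [-0.9 -0.5 -3.4] q [ 0.07  0.75  0.4   1.72 -0.61  0.9   0.79]
```

Request:
carry_out([
  [0,0,0,0.2,0,0,0],
  [0,0,0,0.2,0,0.1,0],
  [0,0,0,0.2,0,0,0],
  [0,0,0,0.2,0,0.1,0],
  [0,0,0,0.2,0,0,0],
  [0,0,0,0.2,0,0.1,0],
  [0,0,0,0,0,0,0],
  [0,0,0,0,0,0,0],
])

```text
t: 15.1
tool_pos: [0.581, -0.1354, 0.0929]
eef_rot: [0.441, 0.554, 0.545, -0.449]
ft_force: [-2.7, -0.1, -3.6]
width: 0.04
```

Run:
```python
from h import *
st();snap('wrist','w7')
```

```text
15.1 p [ 0.581  -0.1354  0.0929] z [-0.017 -0.978 -0.208] x [ 0.003  0.208 -0.978] w 0.04 F [-2.7 -0.1 -3.6] q [ 0.07  0.76  0.39  1.72 -0.62  0.87  0.8 ]
```

View pics/w7.png

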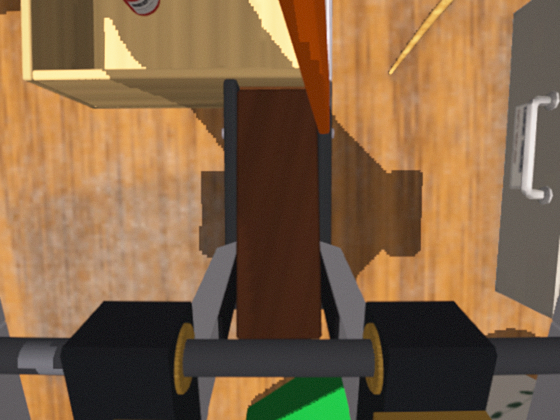

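The wedge lies between the ribs (cols 225–238 and 321–331) with no contact load. I lower the rest.

Request:
carry_out([
  [0,0,0,0.1,0,0,0],
  [0,0,0,0.1,0,0.1,0],
  [0,0,0,0.1,0,0,0],
  [0,0,0,0.1,0,0,0],
  [0,0,0,0.1,0,0,0],
  [0,0,0,0,0,0,0],
  [0,0,0,0,0,0,0],
  [0,0,0,0,0,0,0],
])

```text
t: 15.95
tool_pos: [0.5814, -0.1358, 0.0885]
eef_rot: [0.441, 0.554, 0.544, -0.449]
ft_force: [-3.9, 0.5, 5.1]
width: 0.0402
```

Run:
```python
from h import *
st();snap('wrist','w8');snap('scene','s8')
z=np.load('pics/s8.npz')['p'];a=cv2.resize(z[150:330,190:370],None,fx=3,fy=3);cv2.imwrite('pics/s8c.png',a[:,:,::-1])
```

```text
15.95 p [ 0.5814 -0.1358  0.0885] z [-0.017 -0.978 -0.207] x [ 0.004  0.207 -0.978] w 0.0402 F [-3.9  0.5  5.1] q [ 0.08  0.77  0.39  1.73 -0.62  0.86  0.81]
```

View pics/w8.png

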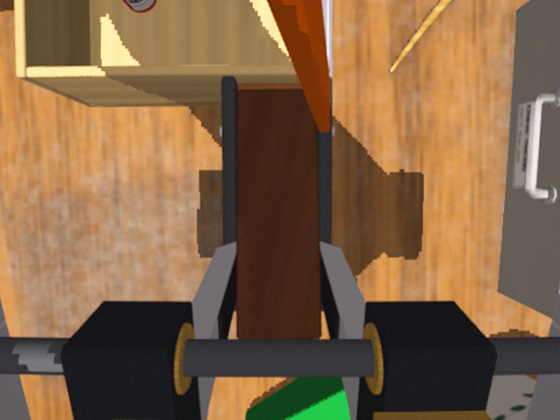

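View pics/s8c.png

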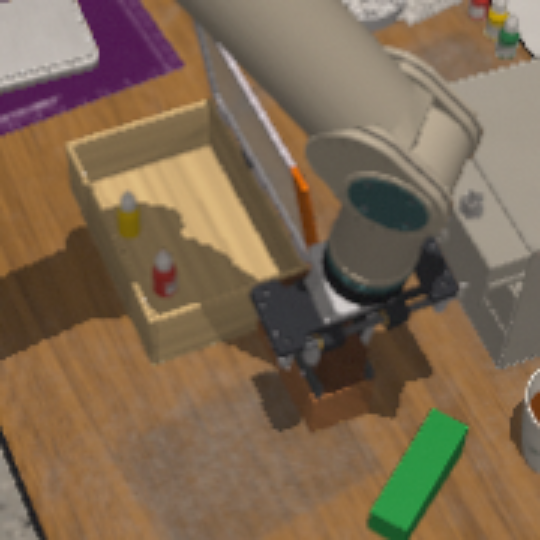

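Seated (floor contact force about 8 N). I release and back off along the tool axis.

Request:
carry_out([
  [0,0,0,0,0,0,0.5],
  [0,0,0,0,0,0,0.55],
  [0,0,0,0,0,0,0.6],
  [0,0,0,0,0,0,0.65],
  [0,0,0,0,0,0,0.65],
  [0,0,0,0,0,0,0.65],
  [0,0,0,0,0,0,0.65],
  [0,0,0,-0.3,0,0,0.65],
])

```text
t: 16.85
tool_pos: [0.5812, -0.1359, 0.0908]
eef_rot: [0.441, 0.554, 0.545, -0.449]
ft_force: [0.3, -0.6, 0.0]
width: 0.0611
```

Request:
carry_out([
  [0,0,0,-1,0,0,0.65],
  [0,0,0,-2,0,0,0.65],
  [0,0,0,-3,0,0,0.65],
  [0,0,0,-3,0,0,0.65],
  [0,0,0,-3,0,0,0.65],
  [0,0,0,-3,0,0,0.65],
  [0,0,0,-2,0,0,0.65],
  [0,0,0,0,0,0,0.65],
])

```text
t: 17.65
tool_pos: [0.5822, -0.1735, 0.2611]
eef_rot: [0.444, 0.555, 0.542, -0.448]
ft_force: [-0.2, -0.2, -0.5]
width: 0.0613
```

Run:
```python
from h import *
st();snap('wrist','w9');snap('scene','s9')
z=np.load('pics/s9.npz')['p'];a=cv2.resize(z[150:330,190:370],None,fx=3,fy=3);cv2.imwrite('pics/s9c.png',a[:,:,::-1])
```

```text
17.65 p [ 0.5822 -0.1735  0.2611] z [-0.017 -0.979 -0.205] x [ 0.01   0.204 -0.979] w 0.0613 F [-0.2 -0.2 -0.5] q [ 0.08  0.6   0.49  1.53 -0.48  1.22  0.69]
```

View pics/w9.png

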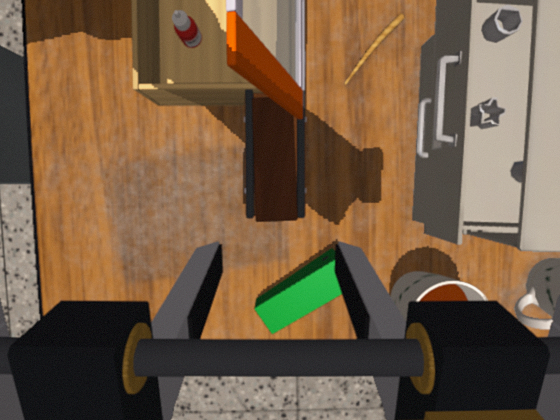

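View pics/s9c.png

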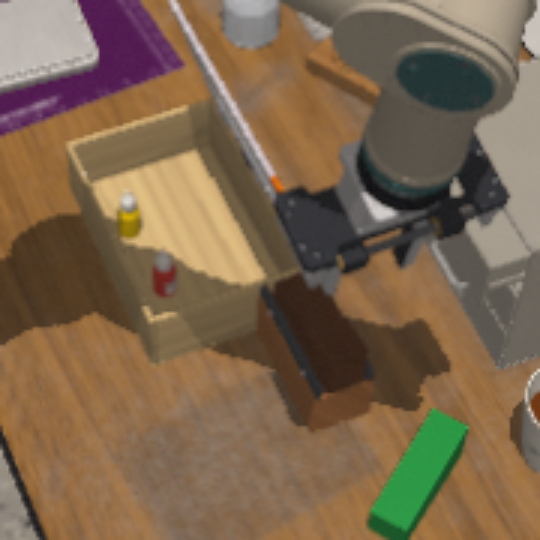

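The lid stays propped; the wedge is flat in the channel. Now locate the red bottle (wrist 187,27; scene crop 165,278).

```bash
python3 - <<'E'
from h import *
for n,f in (('scene','s9'),('wrist','w9')):
    z=np.load(f'pics/{f}.npz');p=z['p'];hsv=cv2.cvtColor(p,cv2.COLOR_RGB2HSV)
    for nm,m in (('red',((hsv[...,0]<6)|(hsv[...,0]>172))&(hsv[...,1]>150)&(hsv[...,2]>90)),('yel',(hsv[...,0]>22)&(hsv[...,0]<32)&(hsv[...,1]>190)&(hsv[...,2]>140))):
        k,l,s,c=cv2.connectedComponentsWithStats(m.astype(np.uint8))
        C=cloud(n,z)
        for i in np.argsort(-s[1:,4])[:4]+1:
            P=onz(n,[c[i]],.03,z)[0]
            if s[i,4]>8 and .42<P[0]<.62 and -.05<P[1]<.22:
                Q=C[l==i];print(n,nm,s[i],c[i],P,np.round(np.median(Q,0),3),np.round(Q.min(0),3),np.round(Q.max(0),3))
E
python3 - <<'E'
import cv2,numpy as np
p=np.load('pics/s9.npz')['p'];cv2.imwrite('pics/s9d.png',cv2.resize(p[205:265,215:275],None,fx=10,fy=10,interpolation=cv2.INTER_NEAREST)[:,:,::-1])
E
```

```text
scene red [241 240   7   9  35] [243.57142857 243.22857143] [0.47733559 0.04264996 0.03      ] [0.474 0.038 0.034] [0.471 0.033 0.008] [0.488 0.055 0.05 ]
scene yel [230 220   6   9  34] [232.55882353 223.64705882] [0.47449458 0.1274106  0.03      ] [0.473 0.125 0.036] [0.467 0.119 0.009] [0.484 0.132 0.049]
wrist red [175  17  22  20 157] [186.91082803  29.85350318] [0.4820997  0.04559247 0.03      ] [0.487 0.038 0.044] [0.472 0.033 0.04 ] [0.495 0.054 0.049]
```

View pics/s9d.png

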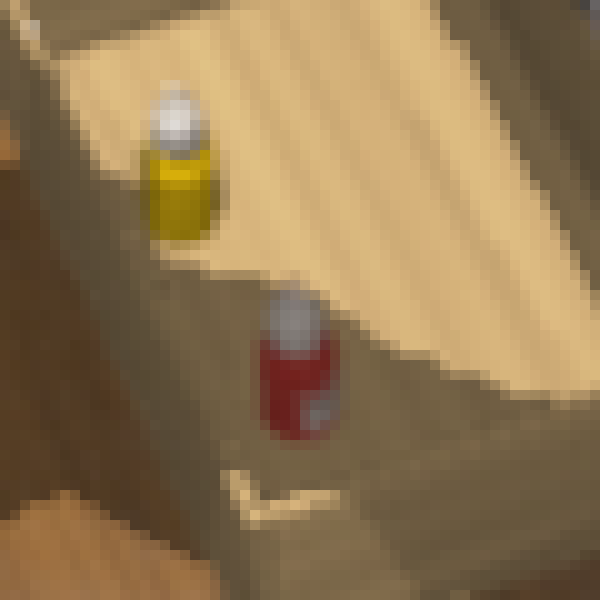

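Run:
```python
from h import *
Q=Rdown(1,-.01)
p,R=cur();tot=(R.inv()*Q).as_rotvec();print(np.degrees(tot));W=lambda f:R*Ro.from_rotvec(tot*f)
plan([((.47,-.17,.3),W(.3),4,.65),((.47,.043,.28),W(.9),8,.65),((.482,.043,.22),Q,3,.65),((.482,.043,.22),Q,1,.65)])
```

```text
[-90.08203832  -9.34067834  -9.48964662]
[[-6.8,-0.7,-0.7,-1.04,-2.77,-0.2,0.65],[-6.7,-0.7,-0.7,-1.02,-2.73,-0.52,0.65],[-6.8,-0.7,-0.7,-0.99,-2.67,-0.83,0.65],[-6.7,-0.7,-0.7,-0.97,-2.56,-1.12,0.65],[-6.8,-0.7,-0.7,0.65,1.16,-2.32,0.65],[-6.7,-0.7,-0.7,0.6,1.43,-2.18,0.65],[-6.8,-0.7,-0.7,0.56,1.69,-2,0.65],[-6.7,-0.7,-0.8,0.52,1.91,-1.79,0.65]]
[[-6.8,-0.7,-0.7,0.47,2.12,-1.56,0.65],[-6.8,-0.7,-0.7,0.42,2.3,-1.3,0.65],[-6.7,-0.7,-0.7,0.38,2.44,-1.03,0.65],[-6.8,-0.7,-0.7,0.33,2.54,-0.74,0.65],[-3,-0.3,-0.3,1.99,0.04,0.43,0.65],[-3,-0.3,-0.3,2,0.02,0.42,0.65],[-3,-0.3,-0.4,2,0.02,0.4,0.65],[0,0,0,0,0,0,0.65]]
```

Request:
carry_out([
  [-6.8,-0.7,-0.7,-1,-2.8,-0.2,0.65],
  [-6.7,-0.7,-0.7,-1,-2.7,-0.5,0.65],
  [-6.8,-0.7,-0.7,-1,-2.7,-0.8,0.65],
  [-6.7,-0.7,-0.7,-1,-2.6,-1.1,0.65],
  [-6.8,-0.7,-0.7,0.6,1.2,-2.3,0.65],
  [-6.7,-0.7,-0.7,0.6,1.4,-2.2,0.65],
  [-6.8,-0.7,-0.7,0.6,1.7,-2,0.65],
  [-6.7,-0.7,-0.8,0.5,1.9,-1.8,0.65],
])

```text
t: 18.55
tool_pos: [0.4685, -0.0627, 0.2885]
eef_rot: [0.648, 0.243, 0.694, -0.198]
ft_force: [-0.6, 0.3, -0.1]
width: 0.0609
```

Request:
carry_out([
  [-6.8,-0.7,-0.7,0.5,2.1,-1.6,0.65],
  [-6.8,-0.7,-0.7,0.4,2.3,-1.3,0.65],
  [-6.7,-0.7,-0.7,0.4,2.4,-1,0.65],
  [-6.8,-0.7,-0.7,0.3,2.5,-0.7,0.65],
  [-3,-0.3,-0.3,2,0,0.4,0.65],
  [-3,-0.3,-0.3,2,0,0.4,0.65],
  [-3,-0.3,-0.4,2,0,0.4,0.65],
  [0,0,0,0,0,0,0.65],
])

```text
t: 19.35
tool_pos: [0.4781, 0.041, 0.2166]
eef_rot: [0.704, 0.002, 0.71, -0.003]
ft_force: [0.4, 0.3, 0.3]
width: 0.061
```

Run:
```python
from h import *
st();snap('wrist','w10')
```

```text
19.35 p [0.4781 0.041  0.2166] z [ 1.    -0.008 -0.008] x [-0.008 -0.001 -1.   ] w 0.061 F [0.4 0.3 0.3] q [-0.24  0.38  0.12  1.96 -0.06  0.82  1.49]
```

View pics/w10.png

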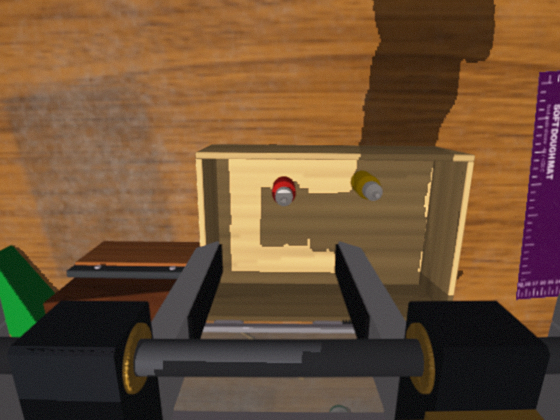

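Run:
```python
from h import *
z=np.load('pics/w10.npz');p=z['p']
a=cv2.resize(p[160:225,255:395],None,fx=5,fy=5,interpolation=cv2.INTER_CUBIC);cv2.imwrite('pics/w10c.png',a[:,:,::-1])
C=cloud('wrist',z)
for uv in((284,199),(284,192),(284,183)): print(uv,C[uv[1],uv[0]])
print(onz('wrist',[(284,198)],.076,z),onz('wrist',[(284,189)],.051,z),onz('wrist',[(373,191)],.076,z))
```

```text
(284, 199) [0.48035964 0.0455837  0.07486894]
(284, 192) [0.47608589 0.04573782 0.06428445]
(284, 183) [0.47135203 0.04602216 0.04412887]
[[0.47913173 0.04557184 0.076     ]] [[0.47602815 0.04591675 0.051     ]] [[0.47301156 0.1274968  0.076     ]]
```

View pics/w10c.png

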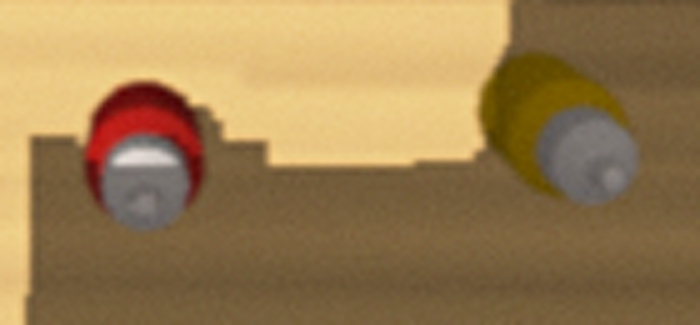

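Red bottle cap at (284,199) → (0.480, 0.046); yellow at (373,191), about 82 mm away. I descend.

Run:
```python
from h import *
Q=Rdown(1,-.01)
plan([((.4797,.0456,.12),Q,4,.6),((.4797,.0456,.024),Q,8,.6),((.4797,.0456,.024),Q,4,.6)])
```

```text
[[0,-0.1,0,2.45,0.12,0.03,0.6],[0,-0.1,0,2.45,0.12,0.02,0.6],[0,0,0,2.45,0.12,0.02,0.6],[0,-0.1,0.1,2.45,0.12,0.02,0.6],[0,0,0,1.2,0,0,0.6],[0,0,0,1.2,0,0,0.6],[0,0,0,1.2,0,0,0.6],[0,0,0,1.2,0,0,0.6]]
[[0,0,0,1.2,0,0,0.6],[0,0,0,1.2,0,0,0.6],[0,0,0,1.2,0,0,0.6],[0,0,0,1.2,0,0,0.6],[0,0,0,0,0,0,0.6],[0,0,0,0,0,0,0.6],[0,0,0,0,0,0,0.6],[0,0,0,0,0,0,0.6]]
```

Request:
carry_out([
  [0,-0.1,0,2.4,0.1,0,0.6],
  [0,-0.1,0,2.4,0.1,0,0.6],
  [0,-0.1,0,2.5,0.1,0.1,0.6],
  [0,-0.1,0,2.5,0.2,0,0.6],
  [0,0,0,1.2,0,0,0.6],
  [0,0,0,1.2,0,0,0.6],
  [0,0,0,0.6,0,0,0.6],
  [0,0,0,0,0,0,0.6],
])

```text
t: 20.2
tool_pos: [0.4822, 0.0455, 0.0916]
eef_rot: [0.709, 0.003, 0.705, -0.004]
ft_force: [-0.1, 1.4, 0.5]
width: 0.0562
```

Run:
```python
from h import *
st();snap('wrist','w11')
Q=Rdown(1,-.01)
plan([((.4797,.0456,.024),Q,6,.6),((.4797,.0456,.024),Q,2,.6)])
```

```text
20.2 p [0.4822 0.0455 0.0916] z [ 1.    -0.01   0.006] x [ 0.006 -0.001 -1.   ] w 0.0562 F [-0.1  1.4  0.5] q [-0.21  0.58  0.09  2.09 -0.1   0.48  1.51]
[[0,0.1,0,1.13,0,-0.05,0.6],[0,0,0,1.14,0,-0.06,0.6],[0,0.1,0,1.13,0.01,-0.05,0.6],[0,0,0,1.13,0,-0.05,0.6],[0,0.1,0,1.13,0,-0.05,0.6],[0,0.1,0,1.14,0,-0.05,0.6],[0,0,0,0,0,0,0.6],[0,0,0,0,0,0,0.6]]
```

View pics/w11.png

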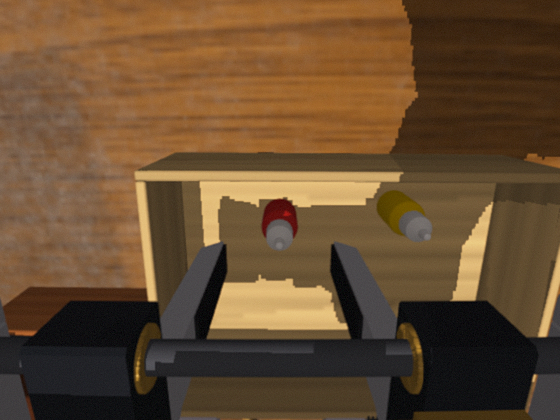

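Run:
```python
from h import *
z=np.load('pics/w11.npz')
a=cv2.resize(z['p'][190:260,250:310],None,fx=8,fy=8,interpolation=cv2.INTER_CUBIC);cv2.imwrite('pics/w11c.png',a[:,:,::-1])
print(onz('wrist',[(279.5,238)],.07,z),onz('wrist',[(279.5,232)],.066,z))
```

```text
[[0.47923423 0.04572518 0.07      ]] [[0.47686982 0.0457528  0.066     ]]
```

View pics/w11c.png

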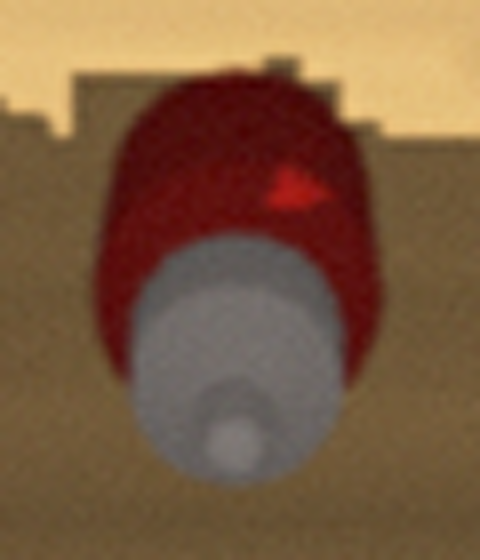

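Request:
carry_out([
  [0,0,0,1.1,0,-0.1,0.6],
  [0,0.1,0,1.1,0,-0.1,0.6],
  [0,0,0,1.1,0,-0.1,0.6],
  [0,0.1,0,1.1,0,0,0.6],
  [0,0,0,1.0,0,0,0.6],
  [0,0.1,0,1.0,0,0,0.6],
  [0,0,0,0,0,0,0.6],
  [0,0,0,0,0,0,0.6],
])

```text
t: 21.05
tool_pos: [0.4796, 0.0454, 0.0273]
eef_rot: [0.707, 0.003, 0.707, -0.004]
ft_force: [-0.3, -0.3, 1.2]
width: 0.0565
```

Run:
```python
from h import *
st()
```

```text
21.05 p [0.4796 0.0454 0.0273] z [ 1.    -0.01   0.001] x [ 0.001 -0.001 -1.   ] w 0.0565 F [-0.3 -0.3  1.2] q [-0.19  0.7   0.06  2.12 -0.11  0.32  1.52]
```

Request:
carry_out([
  [0,0,0,0,0,0,0.2],
  [0,0,0,0,0,0,0],
  [0,0,0,0,0,0,0],
  [0,0,0,0,0,0,0],
  [0,0,0,0,0,0,0],
  [0,0,0,0,0,0,0],
  [0,0,0,0,0,0,0],
  [0,0,0,-0.5,0,0,0],
])

```text
t: 21.85
tool_pos: [0.4792, 0.0454, 0.0324]
eef_rot: [0.707, 0.003, 0.707, -0.004]
ft_force: [-0.0, 0.3, 0.5]
width: 0.024
```

Request:
carry_out([
  [0,0,0,-1.5,0,0,0],
  [0,0,0,-2,0,0,0],
  [0,0,0,-3,0,0,0],
  [0,0,0,-3,0,0,0],
  [0,0,0,-3,0,0,0],
  [0,0,0,-3,0,0,0],
  [0,0,0,-2,0,0,0],
  [0,0,0,0,0,0,0],
])

```text
t: 22.65
tool_pos: [0.4811, 0.0458, 0.2102]
eef_rot: [0.709, 0.003, 0.705, -0.003]
ft_force: [0.6, -0.2, -0.7]
width: 0.0233
```

Run:
```python
from h import *
st();snap('wrist','w12');snap('top','t12');snap('scene','s12')
```

```text
22.65 p [0.4811 0.0458 0.2102] z [ 1.    -0.01   0.007] x [ 0.007  0.    -1.   ] w 0.0233 F [ 0.6 -0.2 -0.7] q [-0.25  0.38  0.13  1.97 -0.07  0.78  1.48]
```

View pics/w12.png

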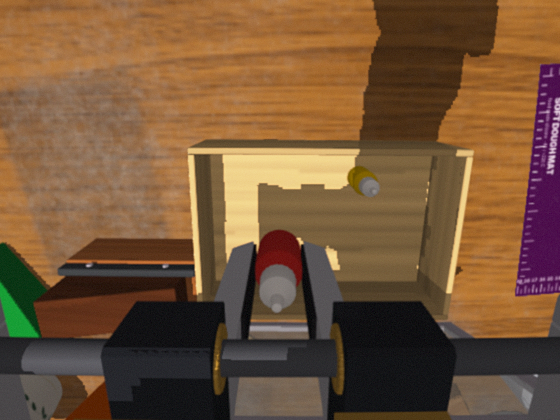

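View pics/t12.png

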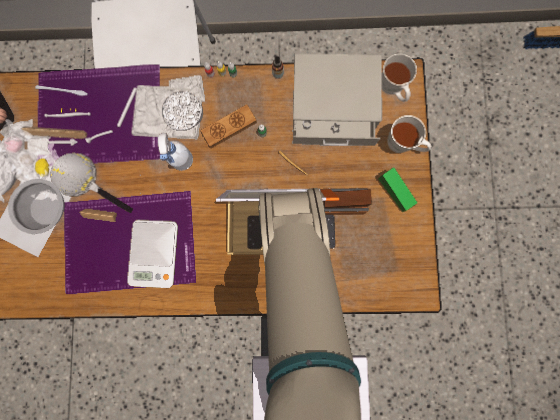

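Bottle held upright; lid still open; yellow standing. Now the plate centre.

Run:
```python
from h import *
z=np.load('pics/t12.npz')
a=cv2.resize(z['p'][205:300,115:195],None,fx=7,fy=7,interpolation=cv2.INTER_CUBIC);cv2.imwrite('pics/scale.png',a[:,:,::-1])
```

```text
(no output)
```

View pics/scale.png

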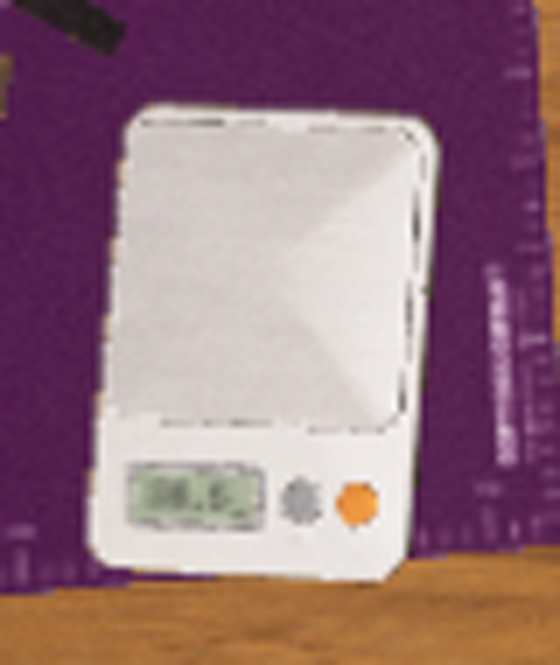

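Run:
```python
from h import *
g=onz('top',[(152.2,243.6)],.028)[0];print(g,onz('top',[(173,152)],.1))
Q=Rdown(1,-.01)
plan([((g[0],.2,.2),Q,4,0),((g[0],g[1],.2),Q,7,0),((g[0],g[1],.1),Q,5,0)])
```

```text
[0.475383   0.43744724 0.028     ] [[0.72203747 0.36022516 0.1       ]]
[[0,0,0,0.17,3.86,-0.12,0],[0,0,0,0.16,3.86,-0.11,0],[0,0,0,0.17,3.86,-0.12,0],[0,0,0.1,0.17,3.86,-0.12,0],[0,0,0,0,3.39,-0.03,0],[0,0,0,0.01,3.39,-0.03,0],[0,0,0,0,3.4,-0.04,0],[0,0,0,0,3.39,-0.03,0]]
[[0,0,0,0,3.39,-0.03,0],[0,0,0,0.01,3.39,-0.03,0],[0,0,0,0,3.39,-0.03,0],[0,0,0,2,0,0,0],[0,0,0,2,0,0,0],[0,0,0,2,0,0,0],[0,0,0,2,0,0,0],[0,0,0,2,0,0,0]]
```

Request:
carry_out([
  [0,0,0,0.2,2.5,-0.1,0],
  [0,0,0,0.2,3.9,-0.1,0],
  [0,0,0,0.1,3.9,-0.1,0],
  [0,0,0.1,0.2,3.9,-0.1,0],
  [0,0,0,0,3.8,0,0],
  [0,0,0,0,3.8,0,0],
  [0,0,0,0,3.8,0,0],
  [0,0,0,0,3.8,-0.1,0],
])

```text
t: 23.6
tool_pos: [0.4763, 0.3404, 0.1987]
eef_rot: [0.707, 0.003, 0.708, -0.004]
ft_force: [0.4, 0.1, -0.3]
width: 0.0236
```

Request:
carry_out([
  [0,0,0,0,3.6,0,0],
  [0,0,0,0,3.2,0,0],
  [0,0,0,0,2.5,-0.1,0],
  [0,0,0,2,0,0,0],
  [0,0,0,2,0,0,0],
  [0,0,0,2,0,0,0],
  [0,0,0,2,0,0,0],
  [0,0,0,1,0,0,0],
])

```text
t: 24.4
tool_pos: [0.4754, 0.4311, 0.107]
eef_rot: [0.706, 0.002, 0.708, -0.005]
ft_force: [-0.8, -0.7, -0.7]
width: 0.0238
```

Run:
```python
from h import *
st();snap('wrist','w13');snap('scene','s13')
Q=Rdown(1,-.01)
plan([((.4754,.4374,.052),Q,8,0)])
a=np.load('pics/s13.npz')['p'];cv2.imwrite('pics/s13c.png',cv2.resize(a[90:230,130:310],None,fx=4,fy=4)[:,:,::-1])
```

```text
24.4 p [0.4754 0.4311 0.107 ] z [ 1.    -0.01  -0.003] x [-0.003 -0.003 -1.   ] w 0.0238 F [-0.8 -0.7 -0.7] q [-0.83  0.73  0.09  1.63 -0.08  0.79  0.85]
[[0,0,0,0.7,0.08,0,0],[0,0,0,0.7,0.07,-0.01,0],[0,-0.1,0.1,0.7,0.08,0,0],[0,0,0,0.7,0.08,-0.01,0],[0,0,0,0.7,0.07,0,0],[0,0,0,0.7,0.08,-0.01,0],[0,0,0,0.7,0.08,0,0],[0,-0.1,0.1,0.7,0.07,0,0]]
```

View pics/w13.png

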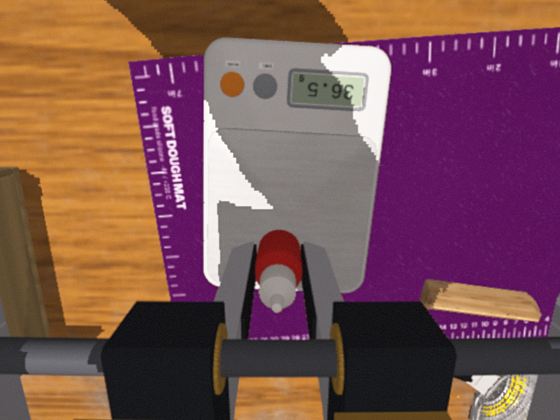

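View pics/s13c.png

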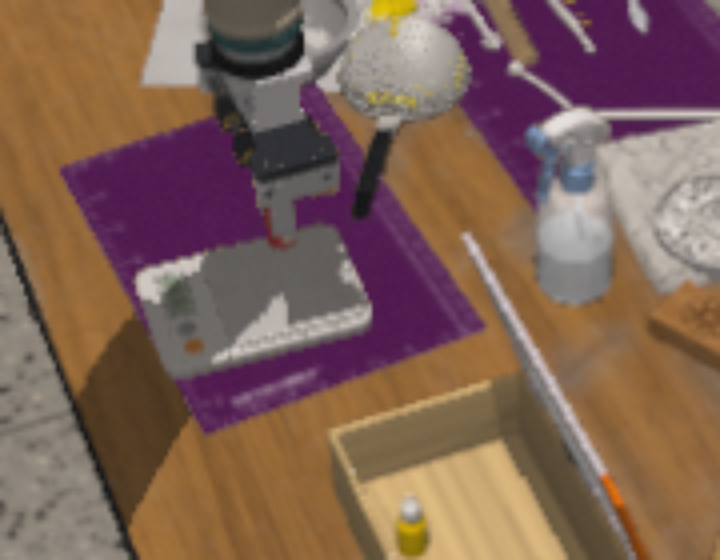

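Run:
```python
from h import *
z=np.load('pics/w13.npz')
P=onz('wrist',[(213,131),(379,136),(364,291),(207,288)],.028,z);print(P,P.mean(0))
```

```text
[[0.41238706 0.3843883  0.028     ]
 [0.416787   0.50266265 0.028     ]
 [0.53939593 0.49876834 0.028     ]
 [0.53587792 0.37248235 0.028     ]] [0.47611198 0.43957541 0.028     ]
```

Both cameras agree on the plate centre (0.476, 0.438). I lower.

Request:
carry_out([
  [0,0,0,0.7,0.1,0,0],
  [0,0,0,0.7,0.1,0,0],
  [0,-0.1,0,0.7,0.1,0,0],
  [0,0,0,0.7,0.1,0,0],
  [0,0,0,0.7,0.1,0,0],
  [0,-0.1,0,0.7,0.1,0,0],
  [0,0,0.1,0.7,0.1,0,0],
  [0,0,0.1,0.5,0,0,0],
])

```text
t: 25.3
tool_pos: [0.4772, 0.4399, 0.056]
eef_rot: [0.709, 0.005, 0.706, -0.002]
ft_force: [-0.1, 0.3, -0.7]
width: 0.0237
```

Request:
carry_out([
  [0,0,0,0,0,0,0],
  [0,0,0,0.1,0,0,0],
  [0,0,0,0.1,0,0,0],
  [0,0,0,0.1,0,0,0],
  [0,0,0,0,0,0,0],
  [0,0,0,0,0,0,0],
  [0,0,0,0,0,0,0],
  [0,0,0,0,0,0,0],
])

```text
t: 26.1
tool_pos: [0.4775, 0.4399, 0.0539]
eef_rot: [0.709, 0.005, 0.705, -0.002]
ft_force: [0.2, 0.1, -0.4]
width: 0.0239
```

Run:
```python
from h import *
st()
```

```text
26.1 p [0.4775 0.4399 0.0539] z [ 1.    -0.01   0.005] x [ 0.005  0.005 -1.   ] w 0.0239 F [ 0.2  0.1 -0.4] q [-0.83  0.81  0.08  1.65 -0.09  0.68  0.85]
```

Request:
carry_out([
  [0,0.1,0,0.1,0,0,0],
  [0,0.1,0,0.1,0,0,0],
  [0,0.1,0,0.1,0,0,0],
  [0,0,-0.2,0.1,0,0,0],
  [0,0,0,0,0,0,0],
  [0,0,0,0,0,0,0],
  [0,0,0,0,0,0,0],
  [0,0,0,0,0,0,0],
])

```text
t: 26.9
tool_pos: [0.4775, 0.4399, 0.0499]
eef_rot: [0.707, 0.004, 0.707, -0.003]
ft_force: [0.4, 0.2, -0.6]
width: 0.0241
```

Run:
```python
from h import *
st()
```

```text
26.9 p [0.4775 0.4399 0.0499] z [ 1.    -0.009 -0.   ] x [-0.     0.001 -1.   ] w 0.0241 F [ 0.4  0.2 -0.6] q [-0.83  0.81  0.08  1.64 -0.09  0.69  0.85]
```

Request:
carry_out([
  [0,0,0,0.1,0,0,0],
  [0,0,0,0,0,0,0],
  [0,0,0,0.1,0,0,0],
  [0,0,0,0,0,0,0],
  [0,0,0,0.1,0,0,0],
  [0,0,0,0,0,0,0],
  [0,0,0,0,0,0,0],
  [0,0,0,0,0,0,0],
])

```text
t: 27.7
tool_pos: [0.4778, 0.44, 0.0488]
eef_rot: [0.707, 0.004, 0.707, -0.003]
ft_force: [-2.5, -1.8, 12.1]
width: 0.0235
```

Run:
```python
from h import *
st();snap('wrist','w14');snap('scene','s14')
a=np.load('pics/s14.npz')['p'];cv2.imwrite('pics/s14c.png',cv2.resize(a[135:185,160:225],None,fx=10,fy=10)[:,:,::-1])
```

```text
27.7 p [0.4778 0.44   0.0488] z [ 1.   -0.01  0.  ] x [ 0.     0.002 -1.   ] w 0.0235 F [-2.5 -1.8 12.1] q [-0.83  0.82  0.08  1.64 -0.09  0.68  0.85]
```

View pics/s14c.png

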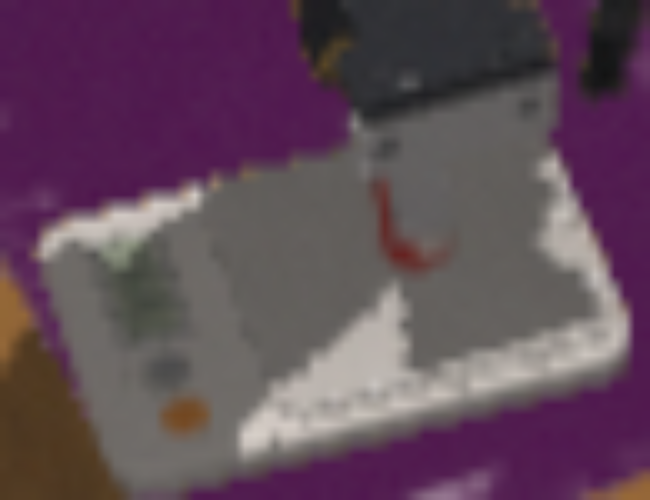

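Contact (12 N). I ease off, then release gently and rise.

Request:
carry_out([
  [0,0,0,-0.1,0,0,0],
  [0,0,0,0,0,0,0],
  [0,0,0,0,0,0,0.3],
  [0,0,0,0,0,0,0.35],
  [0,0,0,0,0,0,0.45],
  [0,0,0,0,0,0,0.55],
  [0,0,0,0,0,0,0.6],
  [0,0,0,0,0,0,0.6],
])

```text
t: 28.6
tool_pos: [0.4774, 0.4398, 0.0477]
eef_rot: [0.707, 0.004, 0.707, -0.003]
ft_force: [-0.4, -0.4, 0.4]
width: 0.056
```

Request:
carry_out([
  [0,0,0,-1,0,0,0.6],
  [0,0,0,-2,0,0,0.6],
  [0,0,0,-3,0,0,0.6],
  [0,0,0,-3,0,0,0.6],
  [0,0,0,-3,0,0,0.6],
  [0,0,0,-3,0,0,0.6],
  [0,0,0,-2,0,0,0.6],
  [0,0,0,0,0,0,0.6],
])

```text
t: 29.4
tool_pos: [0.4793, 0.4411, 0.222]
eef_rot: [0.709, 0.006, 0.705, -0.001]
ft_force: [-0.2, 0.8, -0.5]
width: 0.0563
```

Run:
```python
from h import *
st();snap('wrist','w15');snap('top','t15');snap('scene','s15')
a=np.load('pics/s15.npz')['p'];cv2.imwrite('pics/s15c.png',cv2.resize(a[110:320,160:400],None,fx=3,fy=2.8)[:,:,::-1])
```

```text
29.4 p [0.4793 0.4411 0.222 ] z [ 1.    -0.01   0.005] x [ 0.005  0.006 -1.   ] w 0.0563 F [-0.2  0.8 -0.5] q [-0.85  0.61  0.1   1.5  -0.07  1.02  0.84]
```

View pics/w15.png

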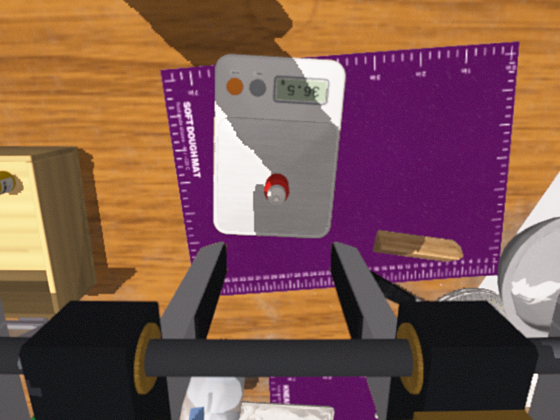

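View pics/t15.png

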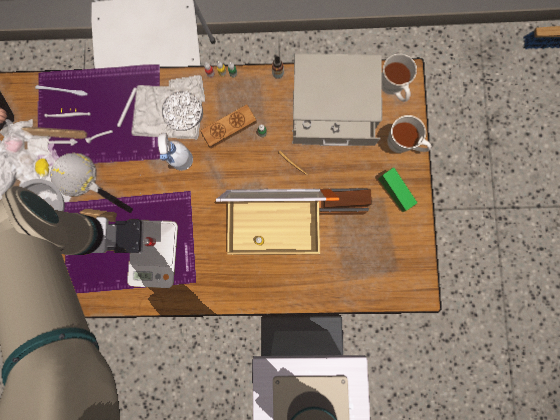

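View pics/s15c.png

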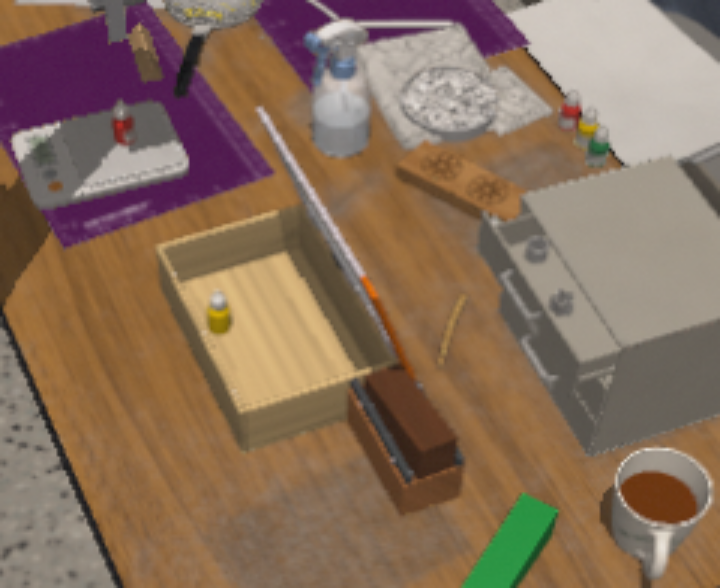

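All in place: red bottle upright on the plate (wrist 277,188), yellow standing, lid propped, spray and mug unmoved. I hand in.

Run:
```python
from h import *
st();print(job.finish_job())
```

```text
29.55 p [0.477  0.4392 0.2171] z [ 1.    -0.009 -0.002] x [-0.002  0.    -1.   ] w 0.0558 F [-0.7 -0.3  0.3] q [-0.85  0.62  0.1   1.51 -0.07  1.02  0.84]
the job is handed in; nothing more can be done
None
```

I handed the job in at 29.6 s of the 59 s allowed, with everything in place as asked.

- **Wedge and lid:** I slipped the dark wooden wedge under the orange lip, lifted the lid by moving the wedge up and towards the hinge, and lowered it flat into the channel. I estimate the thin end is about 17 mm under the lip, worked out from the arm's position rather than measured in a picture.
- **Red bottle:** I took it from the right place in the box and stood it on the middle of the scale plate. It was pressed down with about 12 N before I eased off and let go.

In the last pictures from all three cameras:

- The lid stayed open by itself, with the wedge flat between the ribs.
- The red bottle stood upright near the plate centre, and the yellow one stood in the box.
- The spray bottle and mug looked unmoved.
- The gripper was clear of everything.

**Disagreements:** The camera estimates of the channel differed by 1–2 mm. I corrected for that by shifting the wedge about 4 mm towards the hinge just before lowering it. No check failed. I did not measure the final lid angle as a number. In the pictures the lid looks close to upright.

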